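# Put the centre punch away and snap the case shut

### The arm

A 6-joint arm with a two-finger parallel gripper is mounted at the origin on a cart in front of the work surface, level with it; the furniture and walls round the work are solid. World frame = base frame: x ahead of the robot, y to its left, z up, the work surface at z = 0. Lengths are in mm, angles in rad, forces in N, time in s.
With the tool pointing down it reaches from about 225 to 875 mm from the base axis. Payload 3.4 kg.
Tool frame: the origin (TCP) lies at the very end of the fingers, on their centre line; the grasp point (between the pads) lies 19 mm behind it; x points along the fingers, y is the direction in which the jaws open and shut, and the axes are right-handed (so a half turn about x gives the same grasp; the last joint's range is limited). The gripper opens to 85 mm and grips with 20 to 120 N. Pads are 22 mm wide; open, the fingers measure 114 mm over their backs; the gripper's body (76 mm by 85 mm) begins 54 mm behind the grasp point. The pads swing forward as they close: fully open they stand 13 mm farther back than shut.
Start: joints at [1.154, 0.276, 1.505, -0, 1.361, -0.121], TCP at [167.632, 550.057, 231.328] pointing down, gripper open.
Joint ranges: [-2.89, 2.89], [-0.75, 2.08], [0.22, 2.7], [-1.18, 4.32], [0.11, 2.71], [-2.7, 2.7]. Speed limits (rad/s): [2.57, 2.57, 3.14, 3.14, 3.14, 3.14].

### API

Orientations are given as a unit quaternion [w, x, y, z].
In Python, from plant import robot gives the robot as it stands.
- The arm moves only by the tool send_rows, never from a script. Its argument "commands" is a list of rows, each a list of 5 numbers: the shift along the world's x, y, z in m, then the turn about the world's z in rad, then the opening, from 0 (shut) to 1 (fully open). In form: [[x, y, z, yaw, fingers], ...]. A call has 1 to 8 rows; each row shifts and turns the pose as measured when the row begins; what a row does not reach is not made up. A row lasts 1/10 s, in which the tool goes at most 50 mm and 8.59 degrees, less where a joint would pass 70% of its speed; a pose out of reach is approached as far as the arm can. A call with a gripper value outside its range is refused whole. The fingers move at their own pace and stop on an object; "newtons" is the grip in N (left out, the last holds). Time passes only in rows, so rows that do not move let the fingers close. It gives the time, the measured TCP pose, the force and the opening at its end, in the units of the state.
- robot.read_state(): the state, without advancing time (a new reading comes with each control period).
- robot.read_camera(name): name is "scene" or "side" or "wrist"; returns a dict with "color" (480x640x3 uint8, blue, green, red), "camera_matrix" (3x3 intrinsics, pixels), "view" (4x4, takes a point from world to camera coordinates). Camera axes: x right, y up, looking along -z (the intrinsics and any distortion apply to the point x, -y, -z); pixel columns grow to the right and rows downward; lengths in mm; the calibration is good to about 2 mm. A picture is of the moment at which its call begins. There is no depth.
- robot.sign_off(): hands the job in, once; it reports no verdict.
The state is a dict: "clock": time; "joint_pos": joint angles; "joint_velocities": joint speeds; "joint_efforts": joint torques, N m; "tool_pos": TCP position; "tcp_rot": TCP orientation; "contact_force": force on the tool from outside, world axes, zero at the start; "moment": the same for the moment, N m; "width": finger opening in mm.
Only numpy, scipy, OpenCV 4.12 (cv2) and the standard library are available. Lean on these libraries where they do the work, as an engineer would, in place of code of your own. Each camera call takes 0.05 s, during which the arm holds its last target.

### The job

Lay the centre punch in the open tool case, swing the case's sprung lid shut, and press the lid's front edge down until the catch clicks and holds it shut by itself. Press by feel, and never with more than 20 N, which would bend the lid. Leave the tape roll, the magnetic square and the hex keys where they lie.

Things in the scene. Friction and masses are not known exactly. Their poses are not given: they have to be found in the camera images.
- punch_mid (a point): centre (half-way up) of the centre punch: a dark steel rod 12 mm thick and 113 mm long lying on the table, tapering to a point at one end. Its y axis runs along the rod, the point toward -y; this point lies in the middle of the thick part, about 95 mm long, and is where to grasp it. 0.06 kg.
- case: grey metal tool case fixed to the table. Origin: under the centre of its base; x points from its front (catch) to its back (hinge), y along its length, z up. Box outside 112 mm (x) by 186 mm (y), walls 3 mm thick and 40 mm high, four screwed ears 3 mm high out to y = 108 mm either side; the rubber liner inside has its top 9 mm above the table.
- case_hinge (a point): middle of the hinge axis: 58 mm behind the case's origin and 46 mm above the table. The axis runs along the case's y.
- case_catch (a point): nominal place of the roller catch, fixed to the case: 66 mm in front of the case's origin, 46 mm up. The catch is 40 mm wide, reaches 90 mm in front of the origin and up to 68 mm high. Its true height is set anywhere within 12 mm above or below nominal and differs from case to case, so how far down the lid must go to click is not known: it must be felt.
- lid (a joint): lid angle, rad: 0 = level (nominally shut), about 1.9 = standing open, leaning back past upright. A spring hinge holds it open: near shut it pushes up with 2 to 3 N at the front edge, and let go unlatched the lid swings open. Latched, it rests between -0.105 and +0.105, depending on the catch's height.
- lid_edge (a point): where to press: middle of the lid's length, on its flat outer face, 10 mm from the front edge. Moves with the lid: 108 mm from the hinge axis along the lid and 14 mm out from it (60 mm above the table at joint 0). z: normal of the outer face; x: along the lid to the hinge. Lid: 195 mm long (y), reaches 118 mm from the hinge; rim 33 mm deep.
- lid_front (a point): middle of the lid's front edge, 118 mm from the hinge, at the level of the hinge axis when shut. Here the catch resists over the last 8 mm before the latched height: it takes 8 to 14 N at the front edge (far more nearer the hinge), then gives way suddenly as it clicks; at once the lid meets a stiff rubber buffer (12 N per mm). Stop there, at 15 to 18 N.
- tape_roll: roll of marking tape, 91 mm across and 24 mm high, lying flat; a bystander. Origin: centre of its underside.
- magnet_square: flat triangular magnetic welding square, 62 x 63 x 19 mm; a bystander. Origin: centre of its underside.
- hex_keys: set of hex keys in a holder, 40 x 88 x 12 mm; a bystander. Origin: centre of its underside.
Not all that is in view belongs to the job. What is shaped like the part that bears punch_mid but purple or yellow is not meant.

How it is judged:
By the outcome, as a careful person would: the job done as asked, in the order asked, and still so for the second after the job is handed in, with the robot touching nothing.
It also fails if it takes over 64 s, if anything falls off the work surface, if the arm or the gripper's body presses on something with over 40 N, if the wrist force passes 120 N, or if a joint passes its speed limit or range.

## Working session

There is one attempt and no reset: what is moved stays moved. The work goes in short steps, Python scripts to look and compute and a tool call to move; the robot and the scene stay as the last step left them, time stands still between calls to the robot, and variables do not carry over. Pictures are saved under pics/ and viewed, and the job is handed in when it is done.

Besides the shell and the picture viewer there is one more tool, called after "Emit:" as a command line: name --pt "numbers of a row" for each row, then --argument value for the rest. send_rows: Moves the arm, as the interface text tells. Its arguments: {"type":"object","properties":{"commands":{"type":"array"},"newtons":{"type":"number"}},"required":["commands"]}

```bash
ls; mkdir -p pics
cat > h.py <<'E'
import numpy as np, cv2
from plant import robot
def snap(name,fn):
    c=robot.read_camera(name); cv2.imwrite('pics/'+fn,c['color']); np.savez('pics/'+fn[:-4]+'.npz',K=c['camera_matrix'],V=c['view'],img=c['color'],**({'d':c['distortion']} if 'distortion' in c else {})); return c
def ray(K,V,u,v):
    d=np.linalg.inv(K)@np.array([u,v,1.]); dc=np.array([d[0],-d[1],-d[2]])
    R=V[:3,:3]; return -R.T@V[:3,3], R.T@dc
def onz(K,V,u,v,z):
    o,d=ray(K,V,u,v); return o+d*(z-o[2])/d[2]
def proj(K,V,p):
    q=V[:3,:3]@np.asarray(p,float)+V[:3,3]; w=K@np.array([q[0],-q[1],-q[2]]); return w[:2]/w[2]
def st():
    s=robot.read_state(); print({k:np.round(v,3).tolist() for k,v in s.items()}); return s
E
python3 - <<'E'
from h import *
st()
for n in ['scene','side','wrist']:
    c=snap(n,n+'0.png'); print(n,list(c.keys()),c['camera_matrix'].round(1).tolist(),(-c['view'][:3,:3].T@c['view'][:3,3]).round(0))
st()
E
```

```text
pics
{'clock': 0.0, 'joint_pos': [1.154, 0.277, 1.506, -0.0, 1.361, -0.121], 'joint_velocities': [0.0, -0.0, -0.001, 0.0, 0.002, 0.001], 'joint_efforts': [0.001, -41.677, -24.58, 0.0, 0.011, -0.0], 'tool_pos': [167.42, 549.512, 230.424], 'tcp_rot': [0.699, 0.104, 0.7, -0.105], 'contact_force': [-0.822, 0.136, -0.573], 'moment': [0.015, -0.031, 0.027], 'width': 85.275}
scene ['color', 'camera_matrix', 'view'] [[453.6, 0.0, 311.2], [0.0, 453.6, 246.8], [0.0, 0.0, 1.0]] [-106. -809.  544.]
side ['color', 'camera_matrix', 'view'] [[452.3, 0.0, 316.1], [0.0, 452.3, 238.6], [0.0, 0.0, 1.0]] [377. 869. 628.]
wrist ['color', 'camera_matrix', 'view'] [[376.4, 0.0, 315.5], [0.0, 376.4, 241.7], [0.0, 0.0, 1.0]] [ 90. 573. 375.]
{'clock': 0.15, 'joint_pos': [1.154, 0.276, 1.506, 0.0, 1.361, -0.121], 'joint_velocities': [0.001, -0.003, -0.005, 0.0, 0.001, -0.001], 'joint_efforts': [0.003, -41.714, -24.603, -0.0, 0.007, -0.0], 'tool_pos': [167.449, 549.662, 230.63], 'tcp_rot': [0.699, 0.104, 0.7, -0.105], 'contact_force': [0.392, 0.414, 0.164], 'moment': [0.002, -0.02, 0.018], 'width': 85.501}
```

View pics/scene0.png

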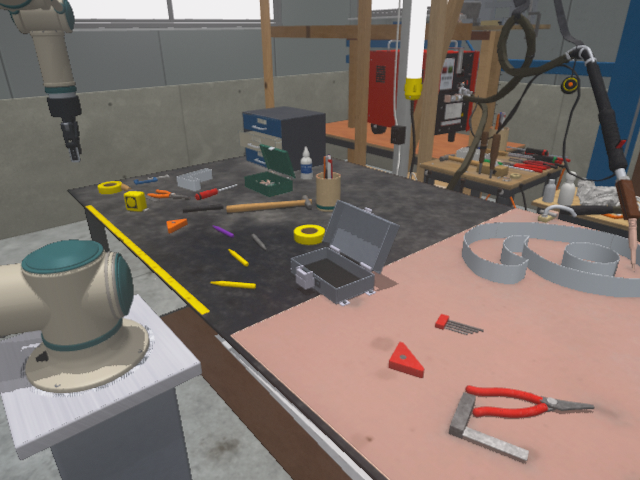

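View pics/side0.png

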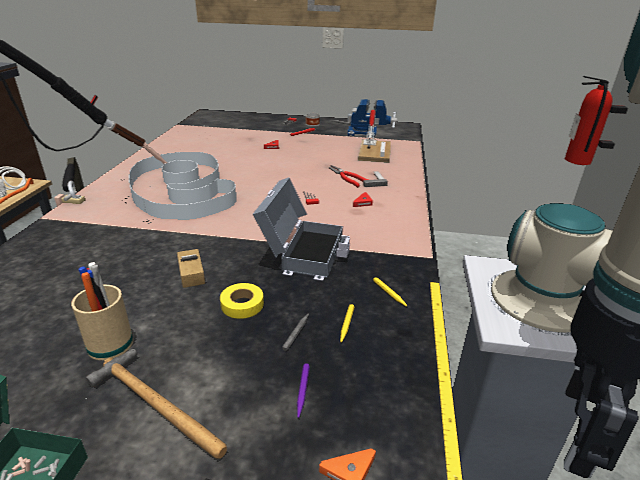

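View pics/wrist0.png

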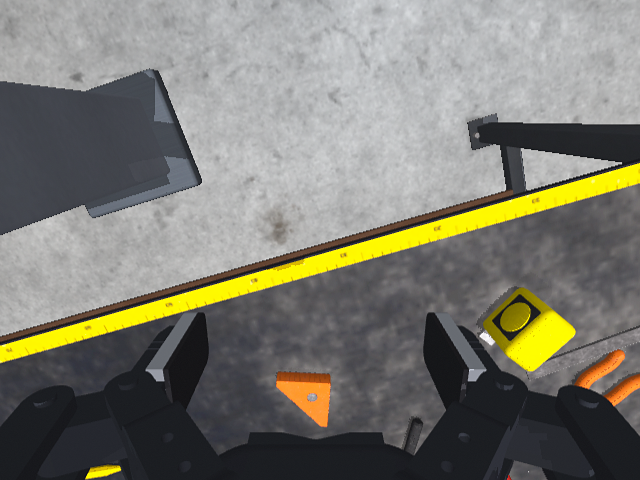

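The grey punch is at scene (259,241) and side (296,331). The case is at scene (335,265) and side (310,245), with its lid leaning back toward +x. The tape roll is at side (241,300). I'll zoom in on these.

Run:
```python
import cv2
a=cv2.imread('pics/scene0.png')[195:315,215:405]; cv2.imwrite('pics/scz.png',cv2.resize(a,None,fx=4.2,fy=4.2,interpolation=cv2.INTER_CUBIC))
a=cv2.imread('pics/side0.png')[170:360,215:415]; cv2.imwrite('pics/siz.png',cv2.resize(a,None,fx=3,fy=3,interpolation=cv2.INTER_CUBIC))
```

```text
(no output)
```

View pics/scz.png

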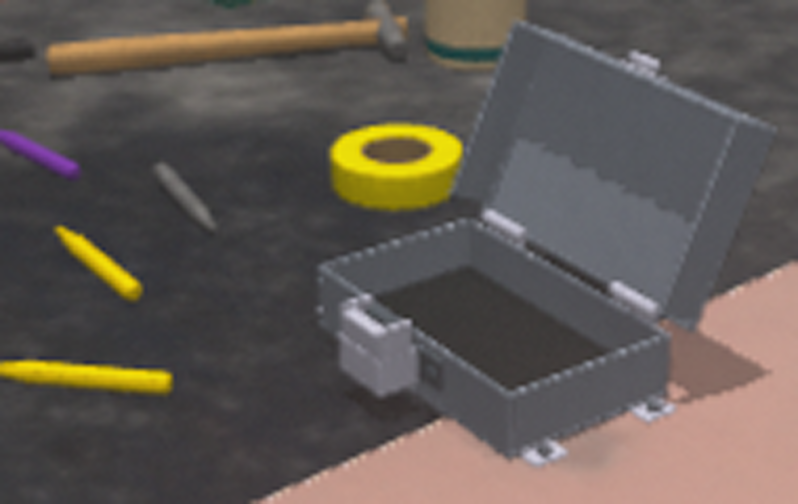

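View pics/siz.png

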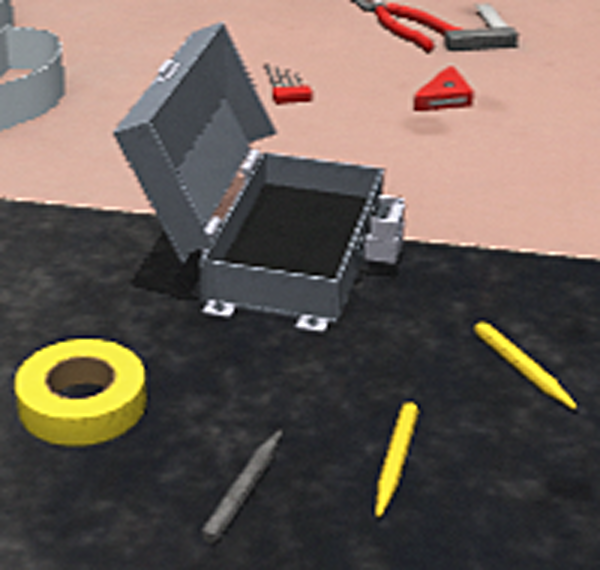

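```bash
cat > m.py <<'E'
from h import *
S=np.load('pics/scene0.npz');D=np.load('pics/side0.npz')
def two(pa,pb):
    o1,d1=ray(S['K'],S['V'],*pa);o2,d2=ray(D['K'],D['V'],*pb)
    d1=d1/np.linalg.norm(d1);d2=d2/np.linalg.norm(d2)
    t=np.linalg.lstsq(np.c_[d1,-d2],o2-o1,rcond=None)[0]
    a=o1+t[0]*d1;b=o2+t[1]*d2; return (a+b)/2,np.linalg.norm(a-b)
sc=lambda x,y:(215+(x+.5)/4.2-.5,195+(y+.5)/4.2-.5)
si=lambda x,y:(215+(x+.5)/3-.5,170+(y+.5)/3-.5)
if __name__=='__main__':
  P={'A front+y':(sc(320,267),si(345,280)),'B back+y':(sc(468,220),si(203,262)),'C back-y':(sc(668,335),si(262,155)),'D front-y':(sc(510,393),si(383,172))}
  for k,(a,b) in P.items():
    t=two(a,b); print(k,t[0].round(1),round(t[1],1),onz(S['K'],S['V'],*a,40).round(1),onz(D['K'],D['V'],*b,40).round(1))
  P={'butt':(sc(160,168),si(210,533)),'tip':(sc(213,228),si(281,432))}
  for k,(a,b) in P.items():
    t=two(a,b); print(k,t[0].round(1),round(t[1],1),onz(S['K'],S['V'],*a,6).round(1),onz(D['K'],D['V'],*b,6).round(1))
  # mask of punch
  for nm,Q,box in (('scene',S,(250,230,272,255)),('side',D,(275,308,315,358))):
    im=Q['img'].astype(int);x0,y0,x1,y1=box
    sub=im[y0:y1,x0:x1]; g=sub.mean(2); print(nm,g.min(),np.median(g),g.max())
    m=((g>70)&(np.ptp(sub,axis=2)<25)).astype(np.uint8)
    n,l,stt,c=cv2.connectedComponentsWithStats(m); i=1+stt[1:,4].argmax()
    ys,xs=np.nonzero(l==i); pts=np.c_[xs+x0,ys+y0]
    w=np.array([onz(Q['K'],Q['V'],u,v,6)[:2] for u,v in pts]); cc=w.mean(0); u,s,vt=np.linalg.svd(w-cc,full_matrices=False); pr=(w-cc)@vt[0]
    print(len(pts),cc.round(1),vt[0].round(3),pr.min().round(1),pr.max().round(1),(cc+vt[0]*pr.min()).round(1),(cc+vt[0]*pr.max()).round(1))
  # lid corners
  print(two(sc(518,22),si(116,132)),two(sc(776,128),si(222,24)))
E
python3 m.py
```

```text
A front+y [478.3   3.5  40.4] 3.7 [481.4   5.3  40. ] [476.7   4.8  40. ]
B back+y [590.6  -1.3  38.9] 0.5 [589.4  -2.9  40. ] [590.    0.7  40. ]
C back-y [ 578.1 -183.3   38. ] 0.5 [ 575.8 -185.6   40. ] [ 577.2 -179.3   40. ]
D front-y [ 468.5 -174.3   38.3] 3.2 [ 468.9 -175.6   40. ] [ 466.9 -169.3   40. ]
butt [527.3 255.8   7.4] 0.3 [528.7 258.5   6. ] [527.7 254.4   6. ]
tip [500.8 150.7   6.6] 0.7 [502.  152.1   6. ] [500.6 150.3   6. ]
scene 48.666666666666664 60.0 121.0
82 [517.3 209.5] [-0.253 -0.967] -61.4 60.9 [532.8 268.9] [501.9 150.6]
side 18.333333333333332 43.333333333333336 140.66666666666666
191 [517.1 208. ] [0.233 0.972] -61.6 48.1 [502.8 148. ] [528.3 254.7]
(array([648.11816246,  14.43923381, 153.50977844]), np.float64(6.8039259191074475)) (array([ 621.12192893, -209.93734784,  153.89070215]), np.float64(8.106056666378453))
```

```bash
cat >> h.py <<'E'
from scipy.spatial.transform import Rotation as R
def axes(s):
    q=s['tcp_rot']; return R.from_quat([q[1],q[2],q[3],q[0]]).as_matrix()
E
python3 - <<'E'
from h import *
M=axes(robot.read_state()); print(M.round(3)); print('jaw dir yaw',np.arctan2(M[1,1],M[0,1]))
V=np.load('pics/wrist0.npz')['V']; print('cam axes rows',V[:3,:3].round(3))
E
```

```text
[[-0.001  0.291  0.957]
 [-0.001  0.957 -0.291]
 [-1.    -0.001 -0.   ]]
jaw dir yaw 1.2750207065560761
cam axes rows [[ 0.29   0.957 -0.002]
 [-0.91   0.275 -0.31 ]
 [-0.296  0.092  0.951]]
```

Emit:
send_rows --pt "0.035 -0.034 0 -0.149 0.6" --pt "0.035 -0.034 0 -0.149 0.6" --pt "0.035 -0.034 0 -0.149 0.6" --pt "0.035 -0.034 0 -0.149 0.6" --pt "0.035 -0.034 0 -0.149 0.6" --pt "0.035 -0.034 0 -0.149 0.6" --pt "0.035 -0.034 0 -0.149 0.6" --pt "0.035 -0.034 0 -0.149 0.6"

```text
clock: 0.95
tool_pos: [448.5, 272.7, 228.2]
tcp_rot: [0.517, 0.482, 0.519, -0.481]
contact_force: [1.1, 1.0, 0.2]
width: 51.2
```

Run:
```python
from h import *
s=st(); M=axes(s); print('jaw',np.arctan2(M[1,1],M[0,1]))
```

```text
{'clock': 0.95, 'joint_pos': [0.411, 0.202, 1.614, 0.004, 1.326, 0.338], 'joint_velocities': [-0.915, 0.155, -0.202, 0.005, 0.033, 0.576], 'joint_efforts': [3.92, -39.217, -22.931, -0.16, 0.288, -0.492], 'tool_pos': [448.488, 272.742, 228.204], 'tcp_rot': [0.517, 0.482, 0.519, -0.481], 'contact_force': [1.106, 0.995, 0.195], 'moment': [0.003, -0.034, 0.044], 'width': 51.231}
jaw 0.07278608460871398
```

Emit:
send_rows --pt "0.023 -0.02 0 -0.107 0.6" --pt "0.023 -0.02 0 -0.107 0.6" --pt "0.022 -0.021 0 -0.107 0.6" --pt "0 0 0 0 0.6" --pt "0 0 0 0 0.6"

```text
clock: 1.45
tool_pos: [523.1, 202.7, 226.2]
tcp_rot: [-0.426, -0.563, -0.428, 0.564]
contact_force: [-0.2, -0.3, -0.9]
width: 51.3
```

Run:
```python
from h import *
c=snap('wrist','w1.png')
s=st(); M=axes(s); print('jaw',np.arctan2(M[1,1],M[0,1]))
```

```text
{'clock': 1.5, 'joint_pos': [0.245, 0.259, 1.542, 0.001, 1.342, 0.518], 'joint_velocities': [0.022, -0.01, 0.006, 0.004, 0.002, 0.002], 'joint_efforts': [-0.037, -40.844, -24.451, 0.112, 0.098, 0.005], 'tool_pos': [523.164, 202.769, 226.242], 'tcp_rot': [-0.427, -0.563, -0.428, 0.564], 'contact_force': [0.88, 1.381, 0.247], 'moment': [-0.012, 0.002, -0.006], 'width': 51.414}
jaw -0.2726434942118545
```

View pics/w1.png

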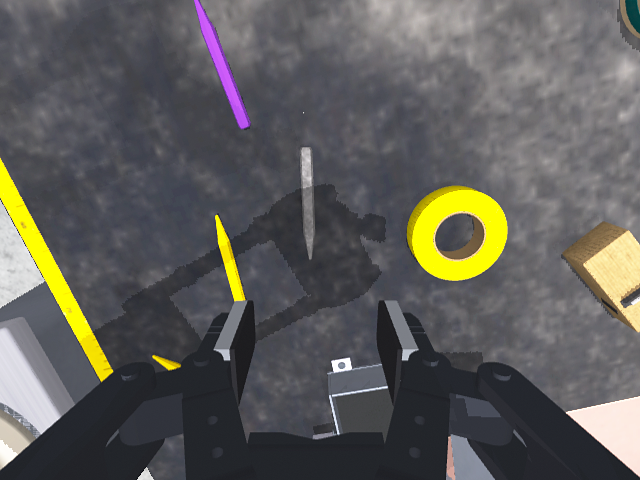

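The wrist image shows the punch with its butt at (306,147) and its tip at (310,260).

Run:
```python
from h import *
Q=np.load('pics/w1.npz');K,V=Q['K'],Q['V']
b=onz(K,V,306.5,147.5,6);t=onz(K,V,310,259,3)
print(b,t,np.linalg.norm((b-t)[:2]))
# edges
for v in (160,200,235):
    row=Q['img'][v,295:320].mean(1).round(0); print(v,row.tolist())
d=(b-t)[:2];d/=np.linalg.norm(d); print('rod yaw',np.arctan2(d[1],d[0]),'mid',b[:2]-47.5*d, 'jaw',np.arctan2(d[1],d[0])-np.pi/2, 'from tip',t[:2]+65.5*d)
for px in [(330,377),(331,360),(352,357)]: print(px,onz(K,V,*px,40).round(1))
```

```text
[527.43970688 257.3716314    6.        ] [499.59681423 147.42636383   3.        ] 113.41599768955419
160 [70.0, 73.0, 72.0, 74.0, 71.0, 114.0, 123.0, 170.0, 167.0, 174.0, 187.0, 203.0, 214.0, 224.0, 221.0, 192.0, 112.0, 99.0, 75.0, 76.0, 76.0, 75.0, 77.0, 76.0, 77.0]
200 [51.0, 51.0, 50.0, 47.0, 46.0, 45.0, 38.0, 90.0, 107.0, 129.0, 132.0, 129.0, 128.0, 128.0, 126.0, 126.0, 127.0, 94.0, 95.0, 64.0, 57.0, 59.0, 58.0, 59.0, 58.0]
235 [54.0, 54.0, 54.0, 54.0, 54.0, 54.0, 56.0, 55.0, 61.0, 88.0, 120.0, 133.0, 141.0, 120.0, 123.0, 122.0, 125.0, 127.0, 109.0, 85.0, 67.0, 65.0, 67.0, 67.0, 66.0]
rod yaw 1.3227675663365002 mid [515.77876461 211.32521541] jaw -0.2480287604583964 from tip [515.67663987 210.92194799]
(330, 377) [488.1  28.1  40. ]
(331, 360) [494.5  48.   40. ]
(352, 357) [516.2  45.7  40. ]
```

Emit:
send_rows --pt "-0.003 0.003 -0.035 0.012 0.6" --pt "-0.003 0.003 -0.035 0.012 0.6" --pt "-0.001 0.002 -0.035 0 0.6" --pt "0 0 -0.035 0 0.6" --pt "0 0 -0.02 0 0.6" --pt "0 0 0 0 0.6" --pt "0 0 0 0 0.6"

```text
clock: 2.2
tool_pos: [510.3, 217.6, 64.1]
tcp_rot: [0.438, 0.556, 0.439, -0.553]
contact_force: [0.7, -0.4, 1.4]
width: 51.4
```

```bash
cat > s.py <<'E'
from h import *
s=st(); M=axes(s); print('jaw',np.arctan2(M[1,1],M[0,1]), 'tilt',M[:,0].round(4))
E
python3 s.py
```

```text
{'clock': 2.2, 'joint_pos': [0.276, 0.389, 1.792, 0.004, 0.957, 0.507], 'joint_velocities': [0.015, 0.008, 0.016, -0.0, 0.002, -0.002], 'joint_efforts': [-0.072, -41.806, -18.356, 0.014, 0.048, 0.001], 'tool_pos': [510.29, 217.64, 64.141], 'tcp_rot': [0.438, 0.556, 0.439, -0.553], 'contact_force': [0.655, -0.371, 1.364], 'moment': [0.006, -0.007, 0.013], 'width': 51.4}
jaw -0.23389245518921345 tilt [ 0.0021  0.0039 -1.    ]
```

Emit:
send_rows --pt "0.0045 -0.0055 0 -0.012 0.6" --pt "0 0 0 0 0.6" --pt "0 0 0 0 0.6" --pt "0 0 0 0 0.6"

```text
clock: 2.6
tool_pos: [517.9, 213.3, 68.9]
tcp_rot: [0.436, 0.562, 0.435, -0.553]
contact_force: [-0.2, -0.5, 0.2]
width: 51.1
```

```bash
python3 s.py
```

```text
{'clock': 2.6, 'joint_pos': [0.264, 0.386, 1.782, 0.004, 0.962, 0.507], 'joint_velocities': [-0.003, -0.01, -0.007, 0.002, 0.004, 0.001], 'joint_efforts': [0.029, -42.889, -19.39, 0.013, -0.063, 0.0], 'tool_pos': [517.907, 213.257, 68.882], 'tcp_rot': [0.436, 0.562, 0.435, -0.553], 'contact_force': [-0.187, -0.534, 0.21], 'moment': [-0.059, 0.019, -0.031], 'width': 51.104}
jaw -0.24527388233261418 tilt [ 0.0106  0.0062 -0.9999]
```

Emit:
send_rows --pt "-0.001 -0.001 -0.02 0 0.6" --pt "-0.001 -0.001 -0.015 0 0.6" --pt "0 0 -0.003 0 0.6" --pt "0 0 0 0 0.6"

```text
clock: 3.0
tool_pos: [518.5, 211.6, 33.0]
tcp_rot: [0.436, 0.564, 0.433, -0.551]
contact_force: [-0.4, -0.9, 0.7]
width: 51.3
```

```bash
python3 s.py
```

```text
{'clock': 3.0, 'joint_pos': [0.261, 0.426, 1.828, 0.004, 0.868, 0.504], 'joint_velocities': [-0.002, -0.001, -0.001, 0.001, 0.003, 0.0], 'joint_efforts': [-0.011, -43.306, -17.611, 0.013, -0.126, -0.001], 'tool_pos': [518.506, 211.554, 33.044], 'tcp_rot': [0.436, 0.564, 0.433, -0.551], 'contact_force': [-0.406, -0.907, 0.712], 'moment': [0.037, 0.042, 0.014], 'width': 51.307}
jaw -0.2460937174815776 tilt [ 0.0174  0.0082 -0.9998]
```

Emit:
send_rows --pt "-0.0025 0 -0.015 0 0.6" --pt "-0.001 0 -0.01 0 0.6" --pt "0 0 -0.003 0 0.6" --pt "0 0 0 0 0.6"

```text
clock: 3.4
tool_pos: [517.5, 212.2, 6.9]
tcp_rot: [0.437, 0.566, 0.433, -0.549]
contact_force: [0.3, 0.0, -1.2]
width: 51.3
```

```bash
python3 s.py; python3 -c "
from h import *
snap('wrist','w2.png')"
```

```text
{'clock': 3.4, 'joint_pos': [0.263, 0.457, 1.861, 0.005, 0.799, 0.505], 'joint_velocities': [0.0, -0.004, -0.008, 0.003, 0.001, -0.0], 'joint_efforts': [-0.006, -44.016, -16.531, 0.015, -0.169, 0.0], 'tool_pos': [517.529, 212.236, 6.918], 'tcp_rot': [0.437, 0.566, 0.433, -0.549], 'contact_force': [0.285, 0.007, -1.196], 'moment': [-0.014, 0.051, -0.006], 'width': 51.285}
jaw -0.2463219405313652 tilt [ 0.0229  0.0097 -0.9997]
```

View pics/w2.png

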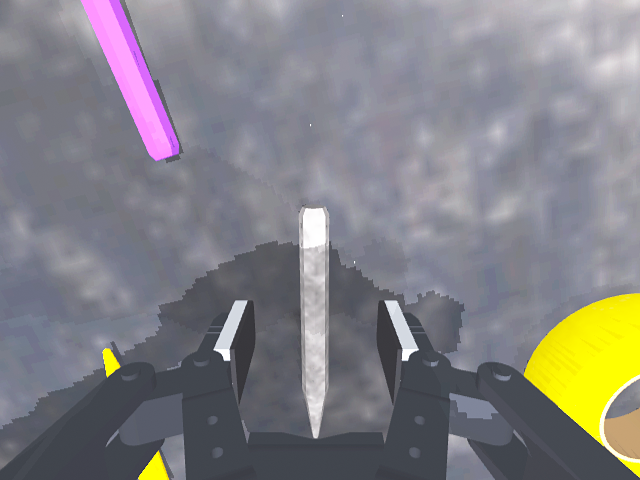

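The punch is centred between the pads, at columns 300–328 with the jaws at 255 and 380. I'll close on it.

Emit:
send_rows --pt "0 0 -0.004 0 0.6" --pt "0 0 0 0 0.0" --pt "0 0 0 0 0.0" --pt "0 0 0 0 0.0" --pt "0 0 0 0 0.0" --pt "0 0 0 0 0.0" --newtons 50

```text
clock: 4.05
tool_pos: [519.1, 212.7, 4.6]
tcp_rot: [0.438, 0.567, 0.432, -0.548]
contact_force: [0.1, -0.5, -0.2]
width: 8.6
```

```bash
python3 s.py
```

```text
{'clock': 4.05, 'joint_pos': [0.263, 0.461, 1.862, 0.005, 0.79, 0.505], 'joint_velocities': [-0.001, -0.001, -0.002, 0.001, 0.001, -0.0], 'joint_efforts': [-0.001, -44.739, -16.741, 0.014, -0.164, 0.0], 'tool_pos': [519.144, 212.681, 4.552], 'tcp_rot': [0.438, 0.567, 0.432, -0.548], 'contact_force': [0.134, -0.473, -0.18], 'moment': [0.068, 0.04, -0.031], 'width': 8.554}
jaw -0.24631342601587805 tilt [ 0.0265  0.0107 -0.9996]
```

Emit:
send_rows --pt "0 0 0 0 0.0" --pt "0 0 0 0 0.0"

```text
clock: 4.25
tool_pos: [519.0, 212.7, 4.5]
tcp_rot: [0.438, 0.567, 0.432, -0.548]
contact_force: [-0.4, 0.5, 0.0]
width: 8.6
```

```bash
python3 s.py; python3 -c "
from h import *
snap('wrist','w3.png')"
```

```text
{'clock': 4.25, 'joint_pos': [0.263, 0.461, 1.862, 0.005, 0.79, 0.505], 'joint_velocities': [0.0, 0.0, 0.003, -0.0, -0.002, 0.002], 'joint_efforts': [0.001, -44.715, -16.708, 0.014, -0.161, 0.0], 'tool_pos': [519.022, 212.659, 4.463], 'tcp_rot': [0.438, 0.567, 0.432, -0.548], 'contact_force': [-0.437, 0.545, 0.004], 'moment': [-0.011, 0.029, 0.01], 'width': 8.608}
jaw -0.24634406217102472 tilt [ 0.0263  0.0106 -0.9996]
```

View pics/w3.png

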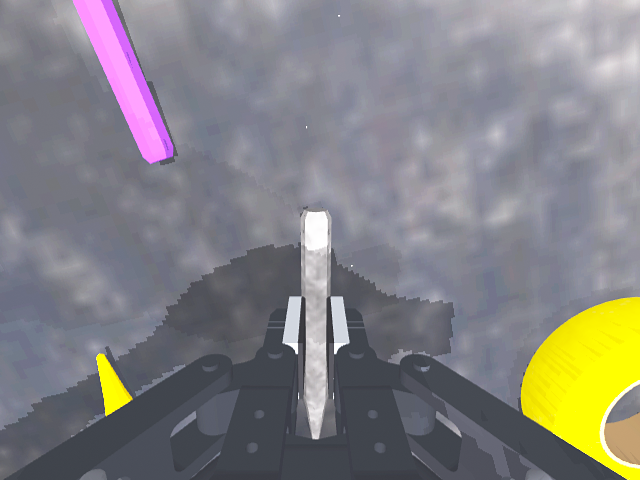

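Emit:
send_rows --pt "0 0 0.01 0 0.0" --pt "0 0 0.03 0 0.0" --pt "0 0 0.035 0 0.0" --pt "0 0 0.035 0 0.0" --pt "0 0 0.01 0 0.0" --pt "0 0 0 0 0"

```text
clock: 4.9
tool_pos: [517.3, 212.2, 130.1]
tcp_rot: [0.437, 0.566, 0.432, -0.549]
contact_force: [0.1, -0.5, -0.7]
width: 8.4
```

```bash
python3 s.py; python3 -c "
from h import *
snap('wrist','w4.png')"
```

```text
{'clock': 4.9, 'joint_pos': [0.263, 0.314, 1.717, 0.004, 1.085, 0.507], 'joint_velocities': [-0.0, -0.012, -0.005, -0.001, -0.0, 0.0], 'joint_efforts': [0.03, -42.374, -22.475, 0.017, -0.039, 0.0], 'tool_pos': [517.269, 212.177, 130.086], 'tcp_rot': [0.437, 0.566, 0.432, -0.549], 'contact_force': [0.067, -0.51, -0.714], 'moment': [0.092, 0.055, 0.001], 'width': 8.437}
jaw -0.24625322536183974 tilt [ 0.0242  0.0101 -0.9997]
```

View pics/w4.png

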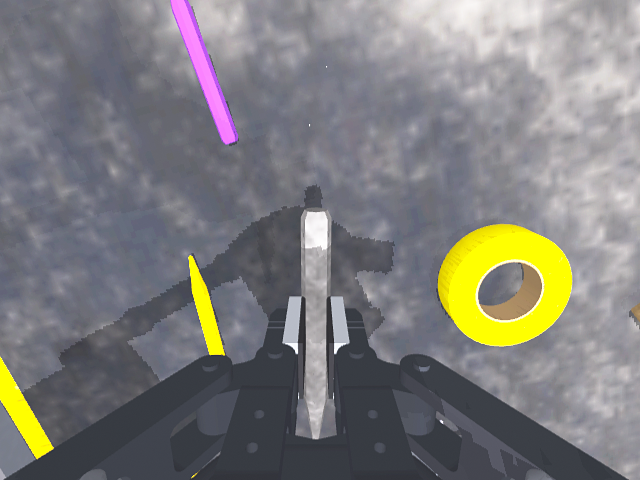

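The punch is held and level, and its shadow has separated from it. I'll carry it to the case.

Emit:
send_rows --pt "0 -0.02 0 0.02 0.0" --pt "0 -0.035 0 0.025 0.0" --pt "0 -0.04 0 0.025 0.0" --pt "0 -0.04 0 0.025 0.0" --pt "0 -0.04 0 0.025 0.0" --pt "0 -0.04 0 0.025 0.0" --pt "0 -0.02 0 0.02 0.0" --pt "0 0 0 0 0"

```text
clock: 5.75
tool_pos: [507.6, -29.7, 115.4]
tcp_rot: [0.478, 0.52, 0.486, -0.514]
contact_force: [-0.2, 0.5, -1.0]
width: 8.4
```

```bash
python3 s.py; python3 -c "
from h import *
snap('wrist','w5.png')"
```

```text
{'clock': 5.75, 'joint_pos': [-0.205, 0.274, 1.821, 0.015, 1.052, -0.142], 'joint_velocities': [-0.001, 0.013, 0.027, 0.026, -0.002, 0.01], 'joint_efforts': [-0.892, -38.066, -20.89, -0.163, 0.021, -0.232], 'tool_pos': [507.562, -29.72, 115.372], 'tcp_rot': [0.478, 0.52, 0.486, -0.514], 'contact_force': [-0.249, 0.526, -0.96], 'moment': [-0.015, -0.011, -0.023], 'width': 8.366}
jaw -0.07041700532702387 tilt [-0.0024  0.0142 -0.9999]
```

View pics/w5.png

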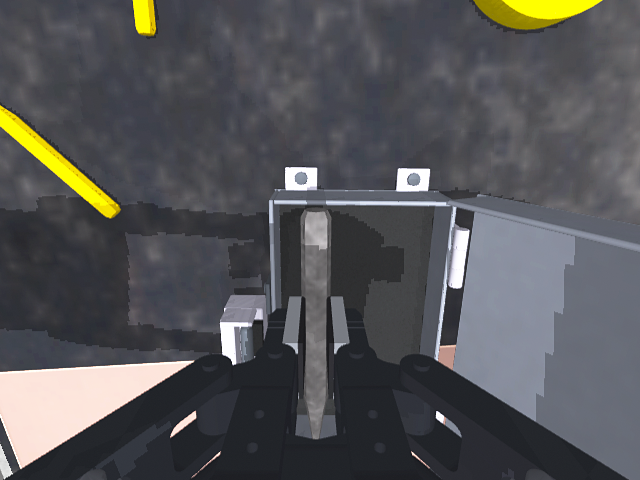

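The wrist image shows the case below. Its +y wall runs from about (271,192) to (453,192), the catch is at (240,320), and the punch is aligned with the case.

Run:
```python
import cv2
a=cv2.imread('pics/w5.png')[150:360,200:480]; cv2.imwrite('pics/w5z.png',cv2.resize(a,None,fx=2.8,fy=2.8,interpolation=cv2.INTER_CUBIC))
```

```text
(no output)
```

View pics/w5z.png

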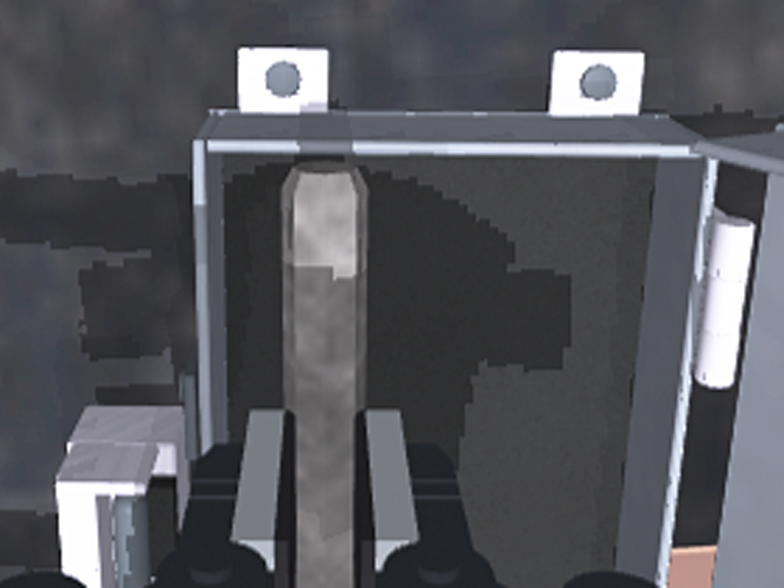

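Run:
```python
from h import *
Q=np.load('pics/w5.npz');K,V=Q['K'],Q['V']
z=lambda x,y:(200+(x+.5)/2.8-.5,150+(y+.5)/2.8-.5)
A=onz(K,V,*z(195,140),40);B=onz(K,V,*z(718,155),40);print(A,B,np.linalg.norm(A-B),np.arctan2((B-A)[1],(B-A)[0]))
for e in [(240,80),(328,78),(554,82),(642,84),(238,48),(642,52)]: print(e,onz(K,V,*z(*e),3).round(1))
yaw=-0.06;ex=np.array([np.cos(yaw),np.sin(yaw)]);ey=np.array([-ex[1],ex[0]])
print('centre',(A+B)[:2]/2-93*ey)
# rod butt
print('rod butt at z~116', onz(K,V,*z(327,165),118))
Cn=(A+B)[:2]/2-93*ey
for e,h in [((60,482),65),((150,482),65),((185,408),60),((85,408),60),((70,440),68)]:
    p=onz(K,V,*z(*e),h)[:2]-Cn; print('catch',e,(p@ex).round(1),(p@ey).round(1))
```

```text
[480.88505306   7.50178749  40.        ] [591.64234122  -3.33243453  40.        ] 111.2859256501662 -0.0975092740748565
(240, 80) [488.2  14.7   3. ]
(328, 78) [509.6  13.7   3. ]
(554, 82) [564.4   8.9   3. ]
(642, 84) [585.8   7.    3. ]
(238, 48) [488.4  22.3   3. ]
(642, 52) [585.6  14.7   3. ]
centre [530.68704453 -90.74797373]
rod butt at z~116 [509.74000325  17.15660084 118.        ]
catch (60, 482) -83.9 27.9
catch (150, 482) -65.1 27.7
catch (185, 408) -57.7 42.2
catch (85, 408) -78.6 42.4
catch (70, 440) -80.2 39.1
```

Emit:
send_rows --pt "0.004 -0.012 0 0 0.0" --pt "0.005 -0.015 0 0 0.0" --pt "0.002 -0.01 0 0 0.0" --pt "0 -0.002 0 0 0.0" --pt "0 0 0 0 0"

```text
clock: 6.3
tool_pos: [518.5, -67.4, 113.0]
tcp_rot: [0.477, 0.519, 0.489, -0.514]
contact_force: [-0.4, 0.2, -0.5]
width: 9.1
```

```bash
python3 s.py
```

```text
{'clock': 6.3, 'joint_pos': [-0.273, 0.299, 1.79, 0.017, 1.064, -0.214], 'joint_velocities': [-0.004, 0.005, -0.005, 0.002, 0.0, -0.003], 'joint_efforts': [-0.256, -39.208, -20.925, 0.027, 0.029, -0.02], 'tool_pos': [518.457, -67.442, 112.955], 'tcp_rot': [0.477, 0.519, 0.489, -0.514], 'contact_force': [-0.372, 0.214, -0.51], 'moment': [-0.025, 0.02, 0.016], 'width': 9.073}
jaw -0.06708014064824218 tilt [-0.007   0.0171 -0.9998]
```

Emit:
send_rows --pt "0.001 -0.007 -0.01 -0.004 0.0" --pt "0 -0.004 -0.02 -0.004 0.0" --pt "0 0 -0.02 0 0.0" --pt "0 0 -0.015 0 0.0" --pt "0 0 0 0 0"

```text
clock: 6.8
tool_pos: [519.5, -78.7, 44.9]
tcp_rot: [0.476, 0.521, 0.487, -0.515]
contact_force: [-1.6, 0.9, -0.9]
width: 8.9
```

```bash
python3 s.py;python3 -c "
from h import *
snap('scene','s6.png');snap('side','d6.png')
a=cv2.imread('pics/s6.png')[170:320,240:400];b=cv2.imread('pics/d6.png')[150:300,230:390]
cv2.imwrite('pics/z6.png',cv2.resize(np.hstack([a,b]),None,fx=2.5,fy=2.5,interpolation=cv2.INTER_CUBIC))"
```

```text
{'clock': 6.8, 'joint_pos': [-0.293, 0.381, 1.87, 0.019, 0.9, -0.231], 'joint_velocities': [-0.0, -0.011, -0.014, 0.001, 0.004, -0.001], 'joint_efforts': [-0.101, -41.07, -18.309, 0.063, -0.223, -0.002], 'tool_pos': [519.508, -78.655, 44.876], 'tcp_rot': [0.476, 0.521, 0.487, -0.515], 'contact_force': [-1.627, 0.883, -0.912], 'moment': [0.013, 0.04, 0.003], 'width': 8.858}
jaw -0.07397959786313232 tilt [-0.005   0.0167 -0.9998]
```

View pics/z6.png

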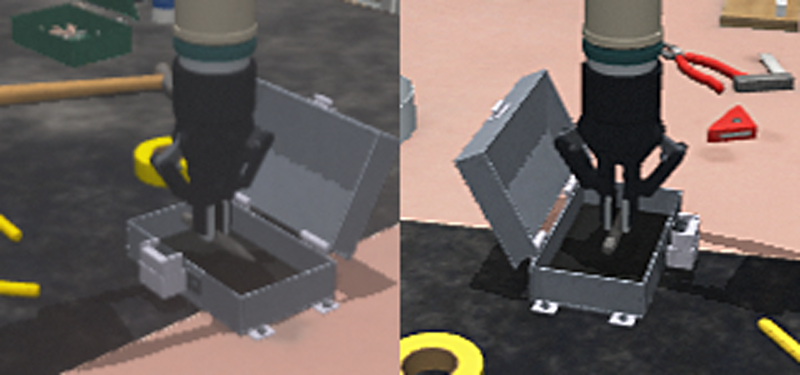

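Both views show the punch above the case floor and clear of the walls and catch. I'll shift slightly toward the front for more room at the lid, then lower until I feel contact.

Emit:
send_rows --pt "-0.003 0 -0.01 0 0.0" --pt "-0.001 0 -0.008 0 0.0" --pt "0 0 -0.002 0 0.0" --pt "0 0 0 0 0"

```text
clock: 7.3
tool_pos: [518.3, -79.4, 27.1]
tcp_rot: [0.478, 0.522, 0.484, -0.514]
contact_force: [-0.2, 0.5, 0.7]
width: 8.7
```

```bash
python3 s.py
```

```text
{'clock': 7.3, 'joint_pos': [-0.295, 0.4, 1.899, 0.02, 0.845, -0.234], 'joint_velocities': [-0.0, 0.001, 0.003, 0.002, -0.004, 0.0], 'joint_efforts': [-0.012, -41.366, -16.947, 0.061, -0.01, -0.001], 'tool_pos': [518.252, -79.353, 27.098], 'tcp_rot': [0.478, 0.522, 0.484, -0.514], 'contact_force': [-0.242, 0.532, 0.707], 'moment': [-0.026, -0.023, -0.004], 'width': 8.723}
jaw -0.07353326945346829 tilt [ 0.0028  0.0144 -0.9999]
```

Emit:
send_rows --pt "-0.003 0 -0.006 0 0.0" --pt "-0.001 0 -0.003 0 0.0" --pt "0 0 -0.002 0 0.0" --pt "0 0 -0.001 0 0"

```text
clock: 7.7
tool_pos: [514.4, -79.4, 14.7]
tcp_rot: [0.479, 0.522, 0.484, -0.514]
contact_force: [0.2, -0.1, -0.3]
width: 8.6
```

```bash
python3 s.py
```

```text
{'clock': 7.7, 'joint_pos': [-0.297, 0.412, 1.921, 0.02, 0.809, -0.238], 'joint_velocities': [0.0, 0.013, 0.013, 0.003, -0.028, -0.001], 'joint_efforts': [-0.007, -41.59, -16.336, 0.059, 0.012, 0.0], 'tool_pos': [514.371, -79.449, 14.733], 'tcp_rot': [0.479, 0.522, 0.484, -0.514], 'contact_force': [0.228, -0.136, -0.332], 'moment': [0.007, 0.069, 0.058], 'width': 8.593}
jaw -0.0733988936025848 tilt [ 0.0042  0.014  -0.9999]
```

Emit:
send_rows --pt "0 0 -0.001 0 0.0" --pt "0 0 -0.001 0 0.0" --pt "0 0 0 0 0.0"

```text
clock: 8.0
tool_pos: [514.7, -79.6, 13.6]
tcp_rot: [0.479, 0.523, 0.484, -0.513]
contact_force: [0.7, 0.8, -1.1]
width: 8.8
```

```bash
python3 s.py
```

```text
{'clock': 8.0, 'joint_pos': [-0.297, 0.414, 1.922, 0.02, 0.805, -0.238], 'joint_velocities': [0.0, -0.004, -0.007, -0.001, 0.007, -0.002], 'joint_efforts': [0.001, -41.657, -16.251, 0.057, 0.048, -0.001], 'tool_pos': [514.661, -79.567, 13.627], 'tcp_rot': [0.479, 0.523, 0.484, -0.513], 'contact_force': [0.705, 0.76, -1.113], 'moment': [-0.043, 0.05, -0.044], 'width': 8.754}
jaw -0.07335721342662153 tilt [ 0.0048  0.0138 -0.9999]
```

Emit:
send_rows --pt "0 0 0 0 0.15" --pt "0 0 0 0 0.3" --pt "0 0 0 0 0.3" --pt "0 0 0 0 0.3" --pt "0 0 0.02 0 0.3" --pt "0 0 0.03 0 0.3" --pt "0 0 0.03 0 0.3" --pt "0 0 0.02 0 0.3"

```text
clock: 8.8
tool_pos: [511.7, -78.7, 113.1]
tcp_rot: [0.476, 0.521, 0.486, -0.515]
contact_force: [0.2, 0.1, -0.7]
width: 25.8
```

Emit:
send_rows --pt "0 0 0.03 0 0.3" --pt "0 0 0.02 0 0.3" --pt "0 0 0 0 0.3"

```text
clock: 9.1
tool_pos: [513.1, -79.1, 167.8]
tcp_rot: [0.478, 0.522, 0.485, -0.514]
contact_force: [0.2, -0.5, -0.5]
width: 25.8
```

```bash
python3 s.py;python3 -c "
from h import *
snap('wrist','w7.png');snap('scene','s7.png');snap('side','d7.png')
a=cv2.imread('pics/s7.png')[170:320,240:400];b=cv2.imread('pics/d7.png')[150:300,230:390]
cv2.imwrite('pics/z7.png',cv2.resize(np.hstack([a,b]),None,fx=2.5,fy=2.5,interpolation=cv2.INTER_CUBIC))"
```

```text
{'clock': 9.1, 'joint_pos': [-0.297, 0.238, 1.724, 0.016, 1.182, -0.23], 'joint_velocities': [0.0, 0.013, 0.029, -0.001, -0.014, 0.001], 'joint_efforts': [0.063, -37.774, -22.469, 0.072, 0.325, 0.003], 'tool_pos': [513.089, -79.082, 167.801], 'tcp_rot': [0.478, 0.522, 0.485, -0.514], 'contact_force': [0.239, -0.474, -0.464], 'moment': [-0.031, -0.012, -0.019], 'width': 25.828}
jaw -0.07346841878666509 tilt [ 0.0018  0.0147 -0.9999]
```

View pics/z7.png

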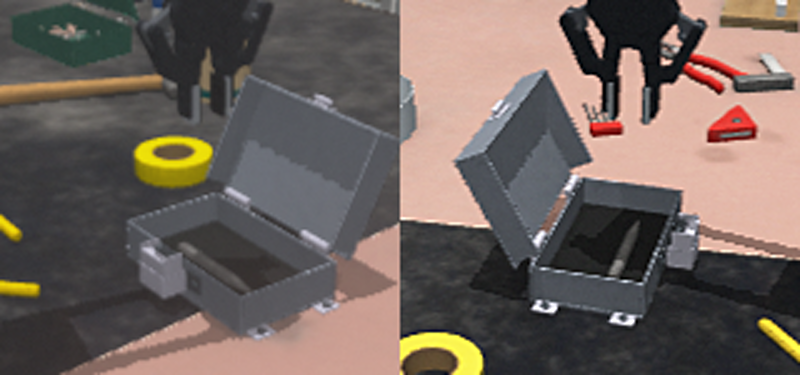

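View pics/w7.png

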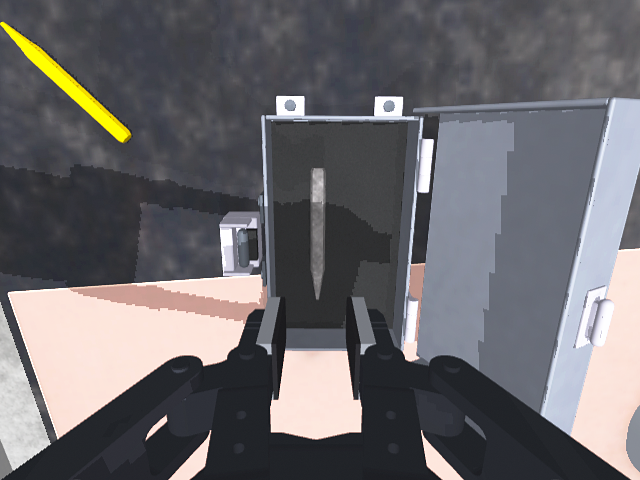

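The punch lies flat on the liner at wrist (317,170)–(317,298). The lid's striker is at (597,318), in the middle of its front edge. Next I'll refine the case frame and lid geometry.

```bash
python3 - <<'E'
from h import *
a=cv2.imread('pics/w7.png')
cv2.imwrite('pics/w7z.png',cv2.resize(a[80:370,210:450],None,fx=2.05,fy=2.05,interpolation=cv2.INTER_CUBIC))
E
python3 -c "
import cv2,numpy as np
a=cv2.imread('pics/s7.png')[195:315,270:405]; b=cv2.imread('pics/d7.png')[165:285,240:375]
cv2.imwrite('pics/zz7.png',cv2.resize(np.hstack([a,b]),None,fx=2.9,fy=2.9,interpolation=cv2.INTER_CUBIC))"
```

```text
(no output)
```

View pics/w7z.png

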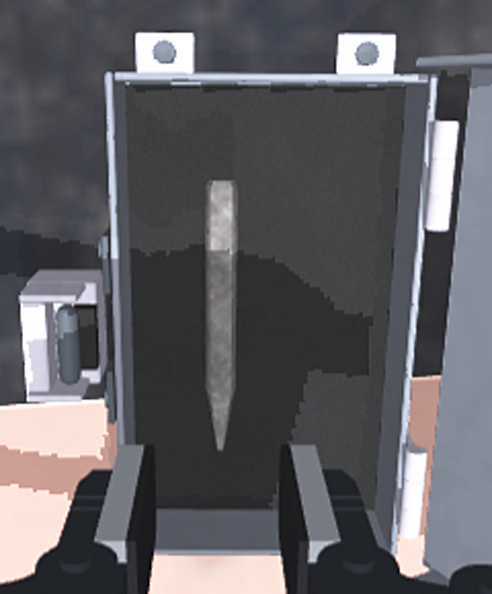

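View pics/zz7.png

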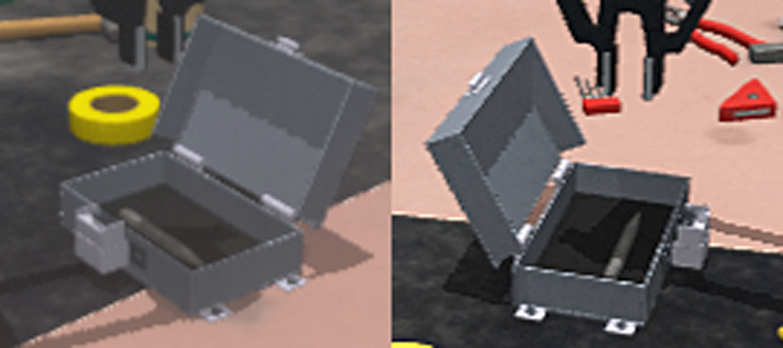

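Run:
```python
from h import *
Q=np.load('pics/w7.npz');K,V=Q['K'],Q['V']
z=lambda x,y:(210+(x+.5)/2.05-.5,80+(y+.5)/2.05-.5)
A=onz(K,V,*z(108,74),40)[:2];B=onz(K,V,*z(436,78),40)[:2]
print('A',A,'B',B,np.linalg.norm(B-A),np.arctan2(*(B-A)[::-1]))
for e in [(137,73),(194,72),(337,73),(395,73),(135,33),(395,34)]: print('ear',onz(K,V,*z(*e),3)[:2].round(1))
E1=(onz(K,V,*z(135,33),3)+onz(K,V,*z(395,34),3))/2
for yaw in(-.06,-.075,-.09):
  ex=np.array([np.cos(yaw),np.sin(yaw)]);ey=np.array([-ex[1],ex[0]])
  print(yaw,'centre from rim',(A+B)/2-93*ey,'from ears',E1[:2]-108*ey)
yaw=-.07
ex=np.array([np.cos(yaw),np.sin(yaw)]);ey=np.array([-ex[1],ex[0]]);C=np.array([529.3,-90.])
def loc(p):
  d=p[:2]-C; return np.r_[d@ex,d@ey,p[2]].round(1)
# catch at heights ~ 60
for e in [(20,302),(48,400),(104,400),(85,400),(105,300)]: print('catch',e,loc(onz(K,V,*z(*e),64)))
# lid from scene+side
S=np.load('pics/s7.npz');D=np.load('pics/d7.npz')
def two(pa,pb):
    o1,d1=ray(S['K'],S['V'],*pa);o2,d2=ray(D['K'],D['V'],*pb)
    d1/=np.linalg.norm(d1);d2/=np.linalg.norm(d2)
    t=np.linalg.lstsq(np.c_[d1,-d2],o2-o1,rcond=None)[0]
    a=o1+t[0]*d1;b=o2+t[1]*d2; return (a+b)/2,np.linalg.norm(a-b)
s=lambda x,y:(270+(x+.5)/2.9-.5,195+(y+.5)/2.9-.5)
d=lambda x,y:(240+(x+.5-391.5)/2.9-.5,165+(y+.5)/2.9-.5)
for n,a,b in [('lid front +y inner',s(203,14),d(462,143)),('striker',s(288,42),d(482,80)),('lid front -y',s(376,88),d(530,40))]:
  p,e=two(a,b);print(n,loc(p),e)
yaw=-.07
for n,l in [('fi',(-118,97,-19)),('fo',(-118,97,14)),('fi-',(-118,-97,-19)),('fo-',(-118,-97,14))]:
  th=1.9;x=l[0]*np.cos(th)+l[2]*np.sin(th);zz=-l[0]*np.sin(th)+l[2]*np.cos(th)
  # closed: along -x
  p=np.r_[C+ex*(58+x)+ey*l[1],46+zz]
  u=proj(S['K'],S['V'],p);w=proj(D['K'],D['V'],p)
  print(n,'scenezoom',((u-[270,195])*2.9).round(0),'sidezoom',((w-[240,165])*2.9+[391.5,0]).round(0))
```

```text
A [481.25955948   7.1473622 ] B [591.24446126  -2.09383391] 110.37245274794762 -0.08382551351613807
ear [487.5   7.8]
ear [509.2   6.6]
ear [563.6   2.3]
ear [585.6   0.7]
ear [488.2  22.1]
ear [585.7  14.7]
-0.06 centre from rim [530.67535777 -90.30588607] from ears [530.45864124 -89.42213104]
-0.075 centre from rim [529.28354759 -90.21179594] from ears [528.84234556 -89.31286508]
-0.09 centre from rim [527.89330529 -90.09684002] from ears [527.22787063 -89.17936789]
catch (20, 302) [-84.1  20.8  64. ]
catch (48, 400) [-77.2 -14.5  64. ]
catch (104, 400) [-57.7 -14.6  64. ]
catch (85, 400) [-64.3 -14.6  64. ]
catch (105, 300) [-55.7  21.4  64. ]
lid front +y inner [ 97.2  96.5 154.6] 10.787895977123988
striker [111.1  -2.7 158. ] 3.0687799747075015
lid front -y [ 102.6 -110.5  152.5] 8.194225498399218
fi scenezoom [181.  12.] sidezoom [480. 129.]
fo scenezoom [209.  16.] sidezoom [442. 136.]
fi- scenezoom [337.  80.] sidezoom [548.  32.]
fo- scenezoom [366.  83.] sidezoom [515.  39.]
```

Emit:
send_rows --pt "0 0 0.03 0 0.0" --pt "0 0.002 0.035 0 0.0" --pt "0.02 0.003 0.01 0 0.0" --pt "0.035 0.003 0 0 0.0" --pt "0.035 0.003 0 0 0.0" --pt "0.03 0.002 0 0 0.0" --pt "0.02 0.001 0 0 0.0" --pt "0 0 0 0 0"

```text
clock: 10.05
tool_pos: [647.6, -61.9, 225.9]
tcp_rot: [-0.467, -0.515, -0.495, 0.521]
contact_force: [-0.1, 0.1, -1.0]
width: -0.0
```

```bash
cat > s.py <<'E'
from h import *
s=robot.read_state(); M=axes(s); p=np.array(s['tool_pos']); yaw=-.075
ex=np.array([np.cos(yaw),np.sin(yaw)]);ey=np.array([-ex[1],ex[0]]);d=p[:2]-[529,-90]
print('t',s['clock'],'tcp',p.round(1),'case',(d@ex).round(1),(d@ey).round(1),'F',np.round(s['contact_force'],1),'jaw',np.arctan2(M[1,1],M[0,1]).round(3), 'tilt',M[:2,0].round(3),'w',round(s['width'],1),'q',np.round(s['joint_pos'],2),'M',np.round(s['moment'],2))
E
python3 s.py
```

```text
t 10.05 tcp [647.6 -61.9 225.9] case 116.1 36.9 F [-0.1  0.1 -1. ] jaw -0.075 tilt [-0.033  0.024] w -0.0 q [-0.21  0.41  1.31  0.02  1.46 -0.14] M [-0.02  0.01  0.02]
```

Emit:
send_rows --pt "0.02 0.002 0 0 0.0" --pt "0.015 0.002 0 0 0.0" --pt "0.003 0 -0.005 0 0.0" --pt "0 0 -0.015 0 0.0" --pt "0 0 -0.02 0 0.0" --pt "0 0 -0.02 0 0.0" --pt "0 0 -0.01 0 0.0" --pt "0 0 0 0 0"

```text
clock: 10.85
tool_pos: [673.8, -57.8, 141.8]
tcp_rot: [-0.459, -0.509, -0.502, 0.527]
contact_force: [0.4, -0.2, -0.5]
width: 0.0
```

```bash
python3 s.py
```

```text
t 10.85 tcp [673.8 -57.8 141.8] case 142.0 43.0 F [ 0.4 -0.2 -0.5] jaw -0.075 tilt [-0.061  0.027] w 0.0 q [-0.2   0.51  1.35  0.02  1.34 -0.12] M [ 0.01 -0.04  0.02]
```

```bash
python3 -c "
from h import *
snap('scene','s8.png');snap('side','d8.png')
a=cv2.imread('pics/s8.png')[150:310,260:420];b=cv2.imread('pics/d8.png')[130:290,210:370]
cv2.imwrite('pics/z8.png',cv2.resize(np.hstack([a,b]),None,fx=2.5,fy=2.5,interpolation=cv2.INTER_CUBIC))"
```

```text
(no output)
```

View pics/z8.png

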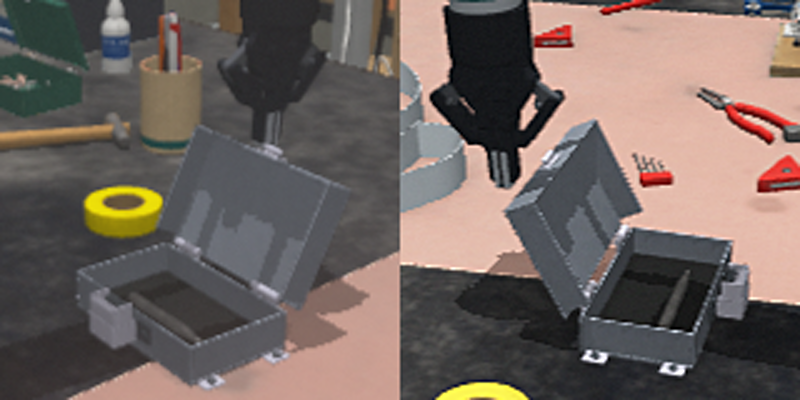

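The shut fingers are behind the lid's top edge and clear of everything else. I'll lower them a little, then pull the lid forward.

Emit:
send_rows --pt "0 0 -0.007 0 0.0" --pt "-0.003 0 -0.004 0 0.0" --pt "-0.008 0.0006 0 0 0.0" --pt "-0.008 0.0006 0 0 0.0"

```text
clock: 11.35
tool_pos: [663.1, -57.7, 137.7]
tcp_rot: [-0.465, -0.515, -0.496, 0.522]
contact_force: [7.5, 0.1, 11.0]
width: 0.1
```

```bash
python3 s.py
```

```text
t 11.35 tcp [663.1 -57.7 137.7] case 131.3 42.3 F [ 7.5  0.1 11. ] jaw -0.075 tilt [-0.037  0.024] w 0.1 q [-0.2   0.49  1.4   0.02  1.29 -0.13] M [ 0.12 -0.99 -0.04]
```

The force is (7.5, 0, 11) N because the sloping finger linkage, which lies along x in this yaw, touches the lid edge. I'll back off and turn the gripper 90° so the flat side of the fingers faces the lid.

Emit:
send_rows --pt "0.01 0 0.005 0 0.0" --pt "0.015 0 0.02 0 0.0" --pt "0.01 0 0.025 0.05 0.0" --pt "0 0 0.01 0.14 0.0" --pt "0 0 0 0.14 0.0" --pt "0 0 0 0.14 0.0" --pt "0 0 0 0.14 0.0" --pt "0 0 0 0.14 0.0"

```text
clock: 12.15
tool_pos: [695.1, -57.4, 207.2]
tcp_rot: [0.631, 0.289, 0.652, -0.305]
contact_force: [0.2, -0.3, 0.4]
width: -0.3
```

Emit:
send_rows --pt "0 0 0 0.14 0.0" --pt "0 0 0 0.14 0.0" --pt "0 0 0 0.14 0.0" --pt "0 0 0 0.14 0.0" --pt "0 0 0 0.1 0.0" --pt "0 0 0 0 0.0"

```text
clock: 12.75
tool_pos: [691.1, -56.8, 210.5]
tcp_rot: [0.698, 0.051, 0.711, -0.074]
contact_force: [-0.2, 0.7, 0.9]
width: -0.0
```

```bash
python3 s.py
```

```text
t 12.75 tcp [691.1 -56.8 210.5] case 159.2 45.3 F [-0.2  0.7  0.9] jaw 1.393 tilt [-0.022 -0.03 ] w -0.0 q [-0.16  0.48  1.24 -0.03  1.44 -1.55] M [ 0.01 -0.05  0.05]
```

Emit:
send_rows --pt "-0.002 0 -0.01 0.06 0.0" --pt "-0.002 0 -0.02 0.03 0.0" --pt "0 0 -0.02 0 0.0" --pt "0 0 -0.015 0 0.0" --pt "0 0 -0.004 0 0.0" --pt "0 0 0 0 0.0"

```text
clock: 13.35
tool_pos: [685.4, -56.7, 143.0]
tcp_rot: [0.702, 0.022, 0.711, -0.046]
contact_force: [-0.0, 0.4, 0.4]
width: 0.0
```

```bash
python3 s.py; python3 -c "
from h import *
snap('wrist','w9.png');snap('side','d9.png')
b=cv2.imread('pics/d9.png')[130:290,210:370]; w=cv2.imread('pics/w9.png')
cv2.imwrite('pics/z9.png',np.hstack([cv2.resize(b,(400,400)),cv2.resize(w,(400,300))[:,:].copy() if 0 else np.vstack([cv2.resize(w,(400,300)),np.zeros((100,400,3),np.uint8)])]))"
```

```text
t 13.35 tcp [685.4 -56.7 143. ] case 153.5 44.9 F [-0.   0.4  0.4] jaw 1.474 tilt [-0.015 -0.033] w 0.0 q [-0.17  0.5   1.36 -0.04  1.28 -1.63] M [0.03 0.   0.  ]
```

View pics/z9.png

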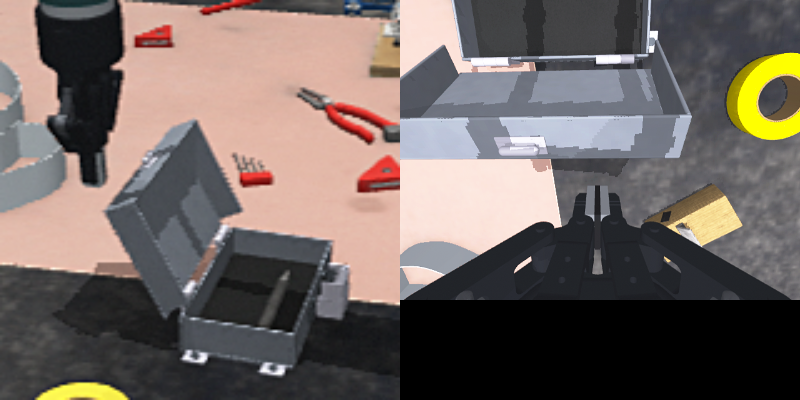

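The fingers are now edge-on behind the lid, with a clear gap in the wrist view (lid edge at row ~158, fingertips at row ~190). I'll lower and pull.

Emit:
send_rows --pt "-0.005 0 -0.008 0.01 0.0" --pt "-0.008 0.0006 -0.004 0.01 0.0" --pt "-0.008 0.0006 0 0 0.0" --pt "-0.005 0.0006 0 0 0.0"

```text
clock: 13.85
tool_pos: [661.3, -55.5, 134.0]
tcp_rot: [0.706, 0.014, 0.707, -0.039]
contact_force: [2.4, -0.4, 1.5]
width: -0.3
```

```bash
python3 s.py
```

```text
t 13.85 tcp [661.3 -55.5 134. ] case 129.4 44.4 F [ 2.4 -0.4  1.5] jaw 1.495 tilt [-0.004 -0.035] w -0.3 q [-0.17  0.47  1.45 -0.04  1.22 -1.65] M [-0.05 -0.34  0.03]
```

Emit:
send_rows --pt "-0.008 0.0006 0.001 0 0.0" --pt "-0.008 0.0006 0.001 0 0.0" --pt "-0.008 0.0006 0.001 0 0.0" --pt "-0.008 0.0006 0.001 0 0.0"

```text
clock: 14.25
tool_pos: [628.8, -53.1, 140.6]
tcp_rot: [0.708, 0.014, 0.705, -0.039]
contact_force: [1.5, -0.7, 1.9]
width: 0.0
```

```bash
python3 s.py
```

```text
t 14.25 tcp [628.8 -53.1 140.6] case 96.7 44.3 F [ 1.5 -0.7  1.9] jaw 1.495 tilt [ 0.003 -0.036] w 0.0 q [-0.17  0.42  1.52 -0.04  1.19 -1.66] M [ 0.   -0.26 -0.02]
```

Emit:
send_rows --pt "-0.01 0.0008 0.001 0 0.0" --pt "-0.01 0.0008 0.002 0 0.0" --pt "-0.01 0.0008 0 0 0.0" --pt "-0.01 0.0008 0 0 0.0"

```text
clock: 14.65
tool_pos: [584.7, -49.5, 143.5]
tcp_rot: [0.707, 0.014, 0.705, -0.039]
contact_force: [2.6, -1.0, -1.2]
width: 0.3
```

```bash
python3 s.py
```

```text
t 14.65 tcp [584.7 -49.5 143.5] case 52.5 44.5 F [ 2.6 -1.  -1.2] jaw 1.495 tilt [ 0.002 -0.035] w 0.3 q [-0.18  0.35  1.62 -0.04  1.16 -1.66] M [-0.01 -0.36  0.01]
```

Emit:
send_rows --pt "-0.009 0.0007 -0.001 0 0.0" --pt "-0.009 0.0007 -0.002 0 0.0" --pt "-0.009 0.0007 -0.003 0 0.0" --pt "-0.007 0.0006 -0.003 0 0.0"

```text
clock: 15.05
tool_pos: [547.4, -46.5, 134.1]
tcp_rot: [0.708, 0.014, 0.705, -0.039]
contact_force: [2.1, -0.2, 1.0]
width: 0.2
```

```bash
python3 s.py
```

```text
t 15.05 tcp [547.4 -46.5 134.1] case 15.1 44.7 F [ 2.1 -0.2  1. ] jaw 1.495 tilt [ 0.002 -0.036] w 0.2 q [-0.19  0.31  1.72 -0.04  1.11 -1.67] M [-0.04 -0.33  0.03]
```

Emit:
send_rows --pt "-0.006 0.0005 -0.004 0 0.0" --pt "-0.006 0.0005 -0.005 0 0.0" --pt "-0.006 0.0005 -0.005 0 0.0" --pt "-0.005 0.0004 -0.005 0 0.0"

```text
clock: 15.45
tool_pos: [522.8, -44.6, 114.1]
tcp_rot: [0.708, 0.014, 0.705, -0.04]
contact_force: [1.7, -0.2, 0.9]
width: -0.0
```

```bash
python3 s.py;  python3 -c "
from h import *
snap('scene','s10.png');snap('side','d10.png')
a=cv2.imread('pics/s10.png')[150:310,260:420];b=cv2.imread('pics/d10.png')[130:290,210:370]
cv2.imwrite('pics/z10.png',cv2.resize(np.hstack([a,b]),None,fx=2.5,fy=2.5,interpolation=cv2.INTER_CUBIC))"
```

```text
t 15.45 tcp [522.8 -44.6 114.1] case -9.6 44.8 F [ 1.7 -0.2  0.9] jaw 1.495 tilt [ 0.004 -0.036] w -0.0 q [-0.19  0.29  1.8  -0.04  1.04 -1.67] M [-0.01 -0.4   0.05]
```

View pics/z10.png

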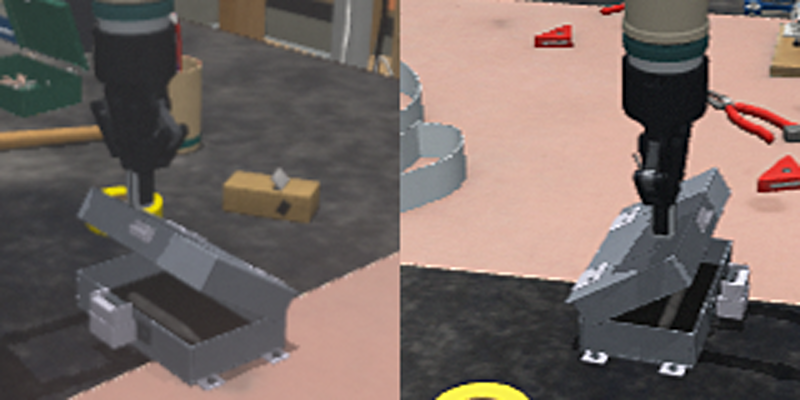

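The lid is swinging down under the fingertips with the punch still inside. I'll keep going.

Emit:
send_rows --pt "-0.005 0.0004 -0.004 0 0.0" --pt "-0.005 0.0004 -0.004 0 0.0" --pt "-0.005 0.0003 -0.005 0 0.0" --pt "-0.003 0.0002 -0.005 0 0.0"

```text
clock: 15.95
tool_pos: [504.3, -43.3, 95.1]
tcp_rot: [0.709, 0.014, 0.704, -0.04]
contact_force: [1.5, 0.6, 1.6]
width: -0.1
```

```bash
python3 s.py
```

```text
t 15.95 tcp [504.3 -43.3  95.1] case -28.1 44.8 F [1.5 0.6 1.6] jaw 1.494 tilt [ 0.005 -0.036] w -0.1 q [-0.2   0.29  1.86 -0.04  0.98 -1.67] M [-0.   -0.28  0.01]
```

Emit:
send_rows --pt "-0.004 0.0003 -0.003 0 0.0" --pt "-0.003 0.0002 -0.003 0 0.0" --pt "-0.002 0.0002 -0.002 0 0.0" --pt "0 0 0 0 0.0"

```text
clock: 16.35
tool_pos: [493.4, -42.4, 85.6]
tcp_rot: [0.708, 0.014, 0.705, -0.04]
contact_force: [1.0, -0.9, 0.4]
width: 0.2
```

```bash
python3 s.py
```

```text
t 16.35 tcp [493.4 -42.4  85.6] case -39.0 44.8 F [ 1.  -0.9  0.4] jaw 1.495 tilt [ 0.003 -0.036] w 0.2 q [-0.2   0.29  1.89 -0.04  0.95 -1.67] M [-0.   -0.23 -0.  ]
```

Emit:
send_rows --pt "-0.002 0.0002 -0.001 0 0.0" --pt "-0.002 0.0001 -0.001 0 0.0" --pt "0 0 -0.0015 0 0.0" --pt "0 0 -0.0015 0 0.0"

```text
clock: 16.75
tool_pos: [488.8, -42.1, 80.7]
tcp_rot: [0.708, 0.014, 0.705, -0.04]
contact_force: [-0.5, -0.7, 1.9]
width: -0.2
```

```bash
python3 s.py
```

```text
t 16.75 tcp [488.8 -42.1  80.7] case -43.7 44.7 F [-0.5 -0.7  1.9] jaw 1.495 tilt [ 0.002 -0.036] w -0.2 q [-0.2   0.29  1.91 -0.04  0.94 -1.67] M [-0.01 -0.09 -0.01]
```

```bash
python3 -c "
from h import *
snap('scene','s11.png');snap('side','d11.png');snap('wrist','w11.png')
a=cv2.imread('pics/s11.png')[190:310,270:390];b=cv2.imread('pics/d11.png')[170:290,260:380]
cv2.imwrite('pics/z11.png',cv2.resize(np.hstack([a,b]),None,fx=3.3,fy=3.3,interpolation=cv2.INTER_CUBIC))"
```

```text
(no output)
```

View pics/z11.png

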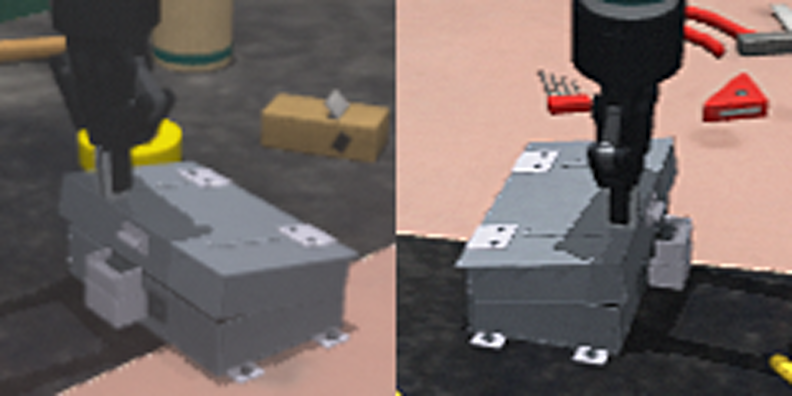

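View pics/w11.png

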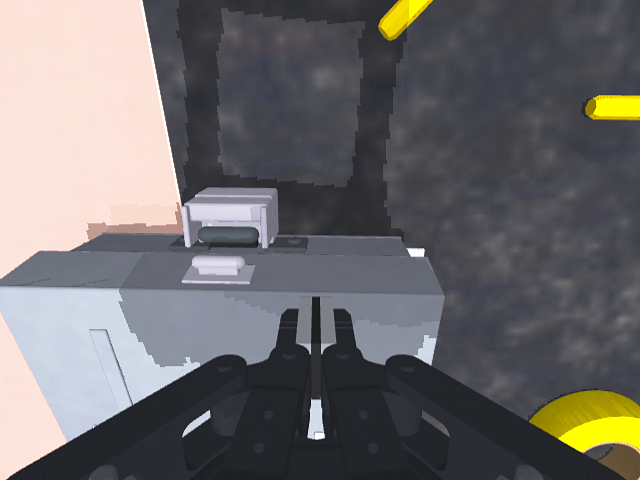

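The wrist view shows the fingertip front at row 297, just behind the lid's front edge (row ~293) and clear of the catch at (230,215). I'll press down in small steps, checking the force each time.

Emit:
send_rows --pt "0 0 -0.001 0 0.0" --pt "0 0 -0.001 0 0.0"

```text
clock: 17.1
tool_pos: [488.1, -42.1, 78.3]
tcp_rot: [0.707, 0.014, 0.706, -0.039]
contact_force: [-0.1, 0.0, 2.1]
width: -0.2
```

Emit:
send_rows --pt "0 0 -0.001 0 0.0" --pt "0 0 -0.001 0 0.0"

```text
clock: 17.3
tool_pos: [487.5, -42.0, 76.1]
tcp_rot: [0.707, 0.014, 0.706, -0.039]
contact_force: [0.9, 0.8, 2.0]
width: -0.3
```

```bash
python3 s.py
```

```text
t 17.3 tcp [487.5 -42.   76.1] case -45.0 44.8 F [0.9 0.8 2. ] jaw 1.495 tilt [-0.001 -0.036] w -0.3 q [-0.2   0.29  1.92 -0.04  0.93 -1.67] M [-0.01  0.1  -0.03]
```

Emit:
send_rows --pt "0.0006 0 -0.001 0 0.0" --pt "0.0006 0 -0.001 0 0.0"

```text
clock: 17.5
tool_pos: [487.4, -41.9, 73.6]
tcp_rot: [0.706, 0.014, 0.707, -0.039]
contact_force: [-1.3, -0.8, 2.6]
width: 0.2
```

Emit:
send_rows --pt "0.0003 0 -0.001 0 0.0" --pt "0.0003 0 -0.001 0 0.0"

```text
clock: 17.7
tool_pos: [487.2, -41.8, 71.2]
tcp_rot: [0.705, 0.014, 0.708, -0.039]
contact_force: [-2.0, -0.4, 2.5]
width: -0.2
```

Emit:
send_rows --pt "0.0007 0 -0.0008 0 0.0" --pt "0.0007 0 -0.0008 0 0.0"

```text
clock: 17.9
tool_pos: [488.2, -41.6, 69.3]
tcp_rot: [0.705, 0.014, 0.708, -0.039]
contact_force: [-2.1, -0.7, 2.7]
width: 0.1
```

Emit:
send_rows --pt "0.0004 0 -0.0008 0 0.0" --pt "0.0004 0 -0.0008 0 0.0"

```text
clock: 18.1
tool_pos: [488.9, -41.6, 67.5]
tcp_rot: [0.705, 0.014, 0.708, -0.039]
contact_force: [-1.4, -0.6, 4.2]
width: -0.3
```

Emit:
send_rows --pt "0 0 -0.0006 0 0.0" --pt "0 0 -0.0006 0 0.0"

```text
clock: 18.3
tool_pos: [488.9, -41.6, 66.5]
tcp_rot: [0.704, 0.014, 0.709, -0.039]
contact_force: [-3.0, 0.9, 9.3]
width: 0.0
```

Emit:
send_rows --pt "0 0 -0.0006 0 0.0"

```text
clock: 18.4
tool_pos: [488.9, -41.5, 66.4]
tcp_rot: [0.704, 0.014, 0.709, -0.039]
contact_force: [-2.4, 0.4, 9.4]
width: -0.0
```

Emit:
send_rows --pt "0 0 -0.0007 0 0.0"

```text
clock: 18.5
tool_pos: [488.9, -41.6, 66.4]
tcp_rot: [0.705, 0.014, 0.708, -0.039]
contact_force: [-3.1, 0.1, 9.4]
width: -0.1
```

Emit:
send_rows --pt "0 0 -0.0008 0 0.0"

```text
clock: 18.6
tool_pos: [488.9, -41.5, 66.5]
tcp_rot: [0.705, 0.014, 0.708, -0.039]
contact_force: [-3.4, 0.5, 10.0]
width: 0.2
```

Emit:
send_rows --pt "0 0 -0.001 0 0.0"

```text
clock: 18.7
tool_pos: [488.9, -41.5, 66.3]
tcp_rot: [0.705, 0.014, 0.708, -0.039]
contact_force: [-3.3, 0.6, 10.3]
width: 0.1
```

Emit:
send_rows --pt "0 0 -0.0012 0 0.0"

```text
clock: 18.8
tool_pos: [488.9, -41.6, 66.1]
tcp_rot: [0.705, 0.014, 0.708, -0.039]
contact_force: [-3.2, 1.4, 12.4]
width: -0.2
```

```bash
python3 s.py; python3 -c "
from h import *
snap('scene','s12.png');snap('side','d12.png');snap('wrist','w12.png')
a=cv2.imread('pics/s12.png')[190:310,270:390];b=cv2.imread('pics/d12.png')[170:290,260:380]
cv2.imwrite('pics/z12.png',cv2.resize(np.hstack([a,b]),None,fx=3.3,fy=3.3,interpolation=cv2.INTER_CUBIC))"
```

```text
t 18.8 tcp [488.9 -41.6  66.1] case -43.6 45.3 F [-3.2  1.4 12.4] jaw 1.495 tilt [-0.006 -0.035] w -0.2 q [-0.2   0.31  1.92 -0.05  0.91 -1.67] M [ 0.09  0.7  -0.02]
```

View pics/z12.png

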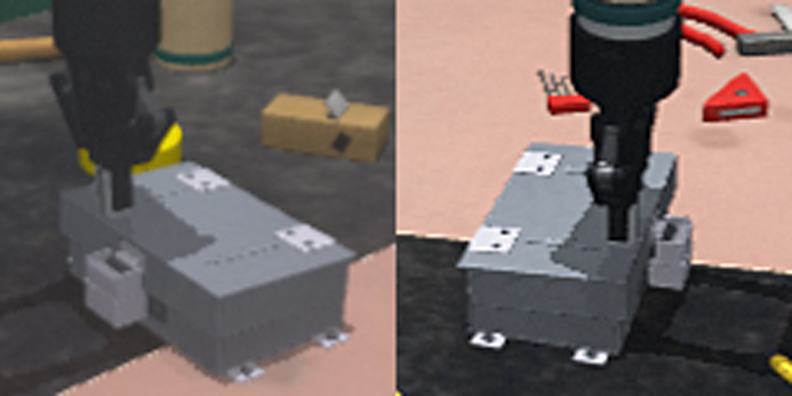

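View pics/w12.png

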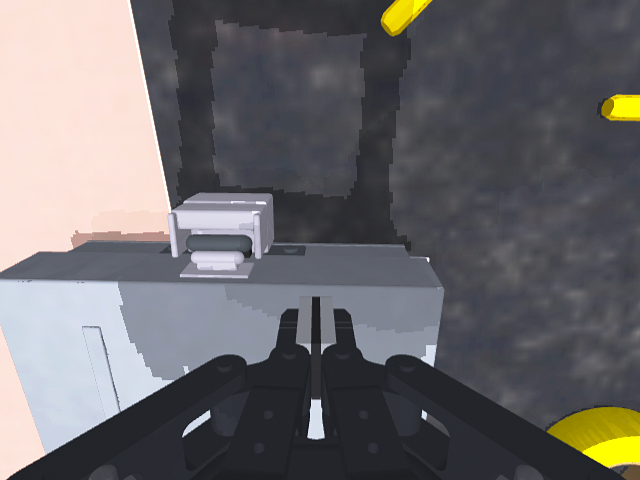

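The striker at (218,260) is resting on the roller at (220,242), so the resistance is the catch. The fingertip is about 6 mm behind the edge, so I'll shift it slightly forward while pressing.

Emit:
send_rows --pt "-0.001 0 -0.001 0 0.0" --pt "-0.001 0 -0.001 0 0.0"

```text
clock: 19.15
tool_pos: [488.8, -41.6, 66.2]
tcp_rot: [0.707, 0.014, 0.706, -0.039]
contact_force: [-0.9, 0.9, 8.2]
width: -0.2
```

Emit:
send_rows --pt "-0.001 0 -0.0012 0 0.0"

```text
clock: 19.25
tool_pos: [488.8, -41.5, 66.1]
tcp_rot: [0.707, 0.014, 0.706, -0.04]
contact_force: [-1.4, 1.4, 12.0]
width: 0.3
```

Emit:
send_rows --pt "-0.0005 0 -0.0013 0 0.0"

```text
clock: 19.35
tool_pos: [488.8, -41.5, 66.0]
tcp_rot: [0.708, 0.014, 0.705, -0.04]
contact_force: [-3.5, 0.4, 11.8]
width: -0.2
```

Emit:
send_rows --pt "-0.001 0 -0.0014 0 0.0"

```text
clock: 19.45
tool_pos: [488.8, -41.5, 65.9]
tcp_rot: [0.709, 0.014, 0.704, -0.04]
contact_force: [-2.4, 1.4, 11.0]
width: 0.1
```

Emit:
send_rows --pt "-0.001 0 -0.0014 0 0.0"

```text
clock: 19.55
tool_pos: [488.8, -41.5, 65.8]
tcp_rot: [0.71, 0.014, 0.703, -0.04]
contact_force: [-2.4, 1.4, 12.3]
width: -0.2
```

Emit:
send_rows --pt "-0.001 0 -0.0014 0 0.0"

```text
clock: 19.65
tool_pos: [488.8, -41.5, 65.8]
tcp_rot: [0.711, 0.014, 0.702, -0.04]
contact_force: [-2.2, 0.6, 13.1]
width: -0.1
```

Emit:
send_rows --pt "0 0 -0.0015 0 0.0"

```text
clock: 19.75
tool_pos: [488.8, -41.5, 65.6]
tcp_rot: [0.711, 0.014, 0.702, -0.04]
contact_force: [-5.6, 0.8, 12.1]
width: 0.1
```

Emit:
send_rows --pt "0 0 -0.0016 0 0.0"

```text
clock: 19.85
tool_pos: [488.7, -41.5, 65.1]
tcp_rot: [0.711, 0.014, 0.702, -0.04]
contact_force: [-4.7, 0.3, 12.9]
width: -0.0
```

Emit:
send_rows --pt "0 0 -0.0016 0 0.0"

```text
clock: 19.95
tool_pos: [488.6, -41.5, 64.7]
tcp_rot: [0.711, 0.014, 0.702, -0.04]
contact_force: [-3.7, 0.1, 12.6]
width: 0.1
```

Force is holding steady at about 12–13 N and the lid is moving down against the catch. I'll keep stepping.

Emit:
send_rows --pt "0 0 -0.0016 0 0.0"

```text
clock: 20.05
tool_pos: [488.5, -41.5, 64.2]
tcp_rot: [0.711, 0.014, 0.702, -0.04]
contact_force: [-3.3, 1.0, 11.2]
width: 0.6
```

Emit:
send_rows --pt "0 0 -0.0016 0 0.0"

```text
clock: 20.15
tool_pos: [488.4, -41.5, 63.6]
tcp_rot: [0.711, 0.014, 0.702, -0.04]
contact_force: [-3.8, -0.4, 10.0]
width: 0.3
```

Emit:
send_rows --pt "0 0 -0.0016 0 0.0"

```text
clock: 20.25
tool_pos: [488.3, -41.5, 62.8]
tcp_rot: [0.711, 0.014, 0.701, -0.04]
contact_force: [-2.8, 1.4, 9.4]
width: 0.2
```

Emit:
send_rows --pt "0 0 -0.0016 0 0.0"

```text
clock: 20.35
tool_pos: [488.1, -41.5, 61.9]
tcp_rot: [0.712, 0.014, 0.701, -0.04]
contact_force: [-2.7, 0.1, 7.7]
width: 0.1
```

Emit:
send_rows --pt "0 0 -0.001 0 0.0"

```text
clock: 20.45
tool_pos: [488.1, -41.5, 61.4]
tcp_rot: [0.712, 0.014, 0.701, -0.04]
contact_force: [-2.1, 0.1, 6.5]
width: 0.3
```

Emit:
send_rows --pt "0 0 -0.001 0 0.0"

```text
clock: 20.55
tool_pos: [487.9, -41.5, 60.7]
tcp_rot: [0.712, 0.014, 0.701, -0.04]
contact_force: [-2.4, -0.6, 3.9]
width: -0.2
```

Emit:
send_rows --pt "0 0 -0.001 0 0.0"

```text
clock: 20.65
tool_pos: [487.8, -41.4, 59.8]
tcp_rot: [0.712, 0.014, 0.701, -0.04]
contact_force: [-2.2, 0.1, 3.9]
width: 0.1
```

Emit:
send_rows --pt "0 0 -0.0008 0 0.0"

```text
clock: 20.75
tool_pos: [487.7, -41.4, 59.3]
tcp_rot: [0.712, 0.014, 0.701, -0.04]
contact_force: [-3.2, 0.2, 9.5]
width: -0.6
```

Emit:
send_rows --pt "0 0 -0.0008 0 0.0"

```text
clock: 20.85
tool_pos: [487.7, -41.4, 59.0]
tcp_rot: [0.712, 0.014, 0.701, -0.04]
contact_force: [-4.4, 0.7, 13.0]
width: 0.3
```

Emit:
send_rows --pt "0 0 -0.0008 0 0.0"

```text
clock: 20.95
tool_pos: [487.8, -41.4, 59.0]
tcp_rot: [0.712, 0.014, 0.701, -0.04]
contact_force: [-3.3, -0.0, 12.3]
width: -0.1
```

```bash
python3 s.py
```

```text
t 20.95 tcp [487.8 -41.4  59. ] case -44.8 45.3 F [-3.3 -0.  12.3] jaw 1.494 tilt [ 0.013 -0.038] w -0.1 q [-0.2   0.31  1.95 -0.05  0.86 -1.67] M [0.09 0.7  0.01]
```

The force fell to 3.9 N and then rose steeply, which is the click followed by the buffer. I'll press on to about 15–16 N to confirm.

Emit:
send_rows --pt "0 0 -0.0011 0 0.0"

```text
clock: 21.05
tool_pos: [487.7, -41.4, 58.9]
tcp_rot: [0.712, 0.014, 0.701, -0.04]
contact_force: [-5.4, 0.5, 14.5]
width: 0.1
```

Emit:
send_rows --pt "0 0 -0.0012 0 0.0"

```text
clock: 21.15
tool_pos: [487.7, -41.4, 58.8]
tcp_rot: [0.712, 0.013, 0.701, -0.04]
contact_force: [-4.3, 0.4, 14.3]
width: 0.2
```

Emit:
send_rows --pt "0 0 -0.0013 0 0.0"

```text
clock: 21.25
tool_pos: [487.7, -41.4, 58.8]
tcp_rot: [0.712, 0.013, 0.701, -0.04]
contact_force: [-5.4, 0.2, 15.7]
width: -0.2
```

That gives 15.7 N. Now I'll ease off slowly and see whether the lid stays down.

Emit:
send_rows --pt "0 0 0.001 0 0.0" --pt "0 0 0.001 0 0.0"

```text
clock: 21.45
tool_pos: [488.9, -41.5, 61.2]
tcp_rot: [0.713, 0.013, 0.7, -0.041]
contact_force: [0.3, -0.1, -0.3]
width: -0.1
```

Emit:
send_rows --pt "0 0 0.001 0 0.0" --pt "0 0 0.001 0 0.0"

```text
clock: 21.65
tool_pos: [489.6, -41.5, 62.8]
tcp_rot: [0.713, 0.014, 0.699, -0.041]
contact_force: [0.5, 0.4, -0.4]
width: 0.2
```

Emit:
send_rows --pt "0 0 0.003 0 0.0" --pt "0 0 0.005 0 0.0"

```text
clock: 21.85
tool_pos: [489.2, -41.3, 70.3]
tcp_rot: [0.713, 0.014, 0.7, -0.04]
contact_force: [0.7, -0.2, -0.3]
width: 0.1
```

```bash
python3 s.py;  python3 -c "
from h import *
snap('scene','s13.png');snap('side','d13.png');snap('wrist','w13.png')
a=cv2.imread('pics/s13.png')[190:310,270:390];b=cv2.imread('pics/d13.png')[170:290,260:380]
cv2.imwrite('pics/z13.png',cv2.resize(np.hstack([a,b]),None,fx=3.3,fy=3.3,interpolation=cv2.INTER_CUBIC))"
```

```text
t 21.85 tcp [489.2 -41.3  70.3] case -43.3 45.5 F [ 0.7 -0.2 -0.3] jaw 1.494 tilt [ 0.017 -0.038] w 0.1 q [-0.2   0.29  1.93 -0.04  0.89 -1.67] M [ 0.04  0.03 -0.01]
```

View pics/z13.png

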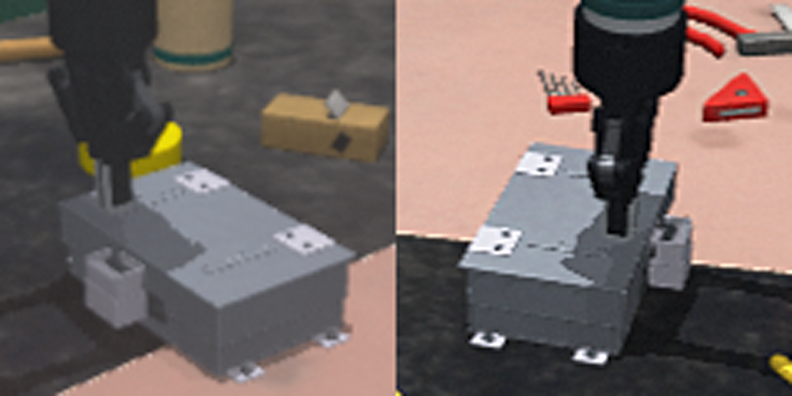

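View pics/w13.png

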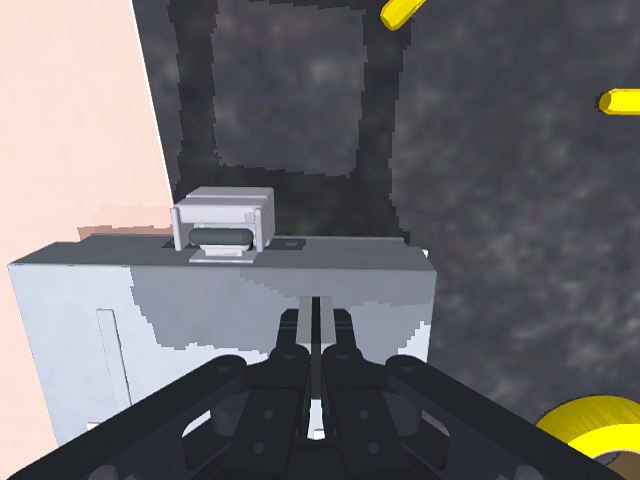

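The striker is now under the roller at (223,240), and the lid stayed down at zero force. I'll retreat and check that it holds.

Emit:
send_rows --pt "0 0 0.015 0 0.0" --pt "0 0 0.03 0 0.0" --pt "0 0 0.04 0 0.0" --pt "0 0 0.04 0 0.0" --pt "0 0 0.02 0 0.0" --pt "0 0 0 0 0.0" --pt "0 0 0 0 0.0" --pt "0 0 0 0 0.0"

```text
clock: 22.8
tool_pos: [486.3, -40.7, 218.6]
tcp_rot: [0.712, 0.014, 0.701, -0.04]
contact_force: [0.2, -0.2, -0.6]
width: 0.1
```

```bash
python3 s.py;  python3 -c "
from h import *
snap('scene','s14.png');snap('side','d14.png')
cv2.imwrite('pics/z14.png',np.hstack([cv2.resize(cv2.imread('pics/s14.png')[150:400,200:500],(390,325)),cv2.resize(cv2.imread('pics/d14.png')[140:390,180:480],(390,325))]))"
```

```text
t 22.8 tcp [486.3 -40.7 218.6] case -46.3 45.9 F [ 0.2 -0.2 -0.6] jaw 1.494 tilt [ 0.013 -0.037] w 0.1 q [-0.2   0.14  1.71 -0.04  1.26 -1.68] M [-0.04  0.01  0.03]
```

View pics/z14.png

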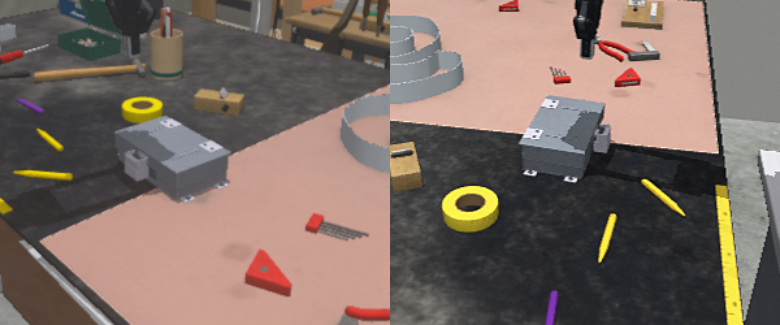

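Both views show the lid shut without the arm, and the tape roll, square and hex keys where they were. The arm is well clear, so I'm handing the job in.

```bash
python3 -c "
from plant import robot
print(robot.sign_off())"
```

```text
the job is handed in; nothing more can be done
None
```

The punch is in the case and the lid is latched shut, holding by itself. I handed the job in at about 23 s.

- **Punch:** I laid it flat on the liner, and the pictures before closing showed it clear of the walls.
- **Closing:** I swung the lid down with the shut fingers and pressed near the front edge, about 45 mm to one side of the middle, to stay clear of the catch.
- **Feel of the catch:** the resistance peaked at about 13 N and fell to about 4 N as the catch gave way. The force then rose steeply on the buffer, and I stopped at 15.7 N vertical. The highest total reading was about 16.6 N, but force was only read at the end of each 0.1 s step, so shorter peaks would not show.
- **Last checks:** when I eased off, the force went to zero and the lid stayed down with its striker under the roller. It was still shut about 1 s later with the arm some 160 mm above it. By eye, the tape roll, magnetic square and hex keys had not moved.

**What went wrong:** on the first try at pulling the lid, the finger linkage touched its edge with about 13 N. I backed off and turned the gripper 90°. The tool tilt also drifted by up to about 0.06 rad, with no effect on the result.

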